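Clear the UV curing box's lid, load the carbon brackets, shut and start

TASK

Clear the yellow mould blocks off the lid of the UV curing box and set them down in the low steel tray, then swing the lid up until it stands about upright by itself. Take all the black carbon T-brackets out of the blue bin and stand each of them foot down, flat on the floor of the box, none on top of another. Then shut the lid fully and press the green start button down; never press it while the lid is open, and leave the other things on the bench where they are.

Things in the scene. Friction and masses are not known exactly. Their poses are not given: they have to be found in the camera images.
- chamber: Fixed white UV curing box, 310 (its y) x 180 (x) mm. Origin on the bench under the chamber's centre, z up, x from front to hinge. Inside: floor 45 mm above the bench, 290 (y) x 160 (x) mm clear, rim at 100; shut lid's flat top at 130. In front a grey control ledge, 75 deep, 65 high, with the start button at its -y end. Turned up to 0.1 rad from the world's axes.
- lid (a joint): Lid angle, rad: 0 shut, grows as it opens, upright at 1.57, stop at 1.75. White slab 310 x 180 x 30 mm, 0.5 kg, amber window in its top, hinged on the box's far top edge. The hinge is stiff (0.8 N m): the lid stays at any angle where it is left; moving it takes 4 to 8 N at the handle.
- lid_handle (a point): Centre of the lid's handle: black round bar 12 mm thick, 140 long along the box's y, a bracket at each end (116 mm clear between), its axis 38 mm in front of the lid's front edge, 115 mm above the bench when shut. It swings with the lid, 218 mm out from the hinge and 15 mm to the lid's upper side (318 mm high at upright). The bar can turn between the fingers.
- lid_hinge (a point): Middle of the lid's hinge axis, which runs along the box's y, 100 mm above the bench, 90 mm beyond the box's centre (its +x).
- start (a joint): Travel of the green start button, m: 0 up, about 0.006 fully down (5 N); it springs back. It counts as pressed beyond 0.004.
- start_top (a point): Centre of the top of the round green start button (28 mm across) in its black housing on the control ledge; it is pushed straight down.
- bin: Fixed blue open bin, 206 x 206 x 40 mm, walls and floor 3 mm; origin on the bench under its centre, z up. Holds the brackets. It may be at the left or the right.
- tray: Fixed low steel tray, 220 x 220 x 15 mm, walls and floor 3 mm; origin on the bench under its centre, z up. The mould blocks belong here. It stands on the other side of the curing box from the bin.
- part1_c (a point): Black carbon T-bracket, 57 g: foot 66 (its x) x 58 (y) x 4 mm, on its middle an upright web along x, 58 long, 10 thick, 38 high; 42 high in all. This point: its centre, 21 mm above the underside of the foot; z up when it stands foot down. It starts so in the bin, at any yaw; two to four brackets are there (None from the start: absent).
- part2_c (a point): Another T-bracket, as part1_c; may be absent.
- part3_c (a point): Another T-bracket, as part1_c; may be absent.
- part4_c (a point): Another T-bracket, as part1_c; may be absent.
- mould_a_c (a point): Yellow mould block, 0.1 kg, 90 (its x) x 40 (its y) x 50 high, solid: a saddle 30 mm high between two full-height end cheeks 18 to 26 mm long. This point: its centre, 25 mm above its underside; z up. It starts on the shut lid, its x within 0.35 rad of the box's x; two or three blocks are there (None from the start: absent).
- mould_b_c (a point): Another mould block, as mould_a_c; may be absent.
- mould_c_c (a point): Another mould block, as mould_a_c; may be absent.
- roller: Bystander, to be left where it is: lay-up hand roller: 90 mm wide ribbed aluminium roller with a blue handle; origin at its underside.
- cork_block: Bystander, to be left where it is: cork sanding block 70 x 40 x 28; origin at its underside.
- tape_roll: Bystander, to be left where it is: yellow roll of tape, 90 mm across, 25 high; origin at its underside.
- steel_rule: Bystander, to be left where it is: thin aluminium rule 200 x 22 x 4; origin at its underside.
- jar: Bystander, to be left where it is: white jar with blue cap, 60 mm across, 75 high; origin at its underside.
- squeegee: Bystander, to be left where it is: orange flat spreader 100 x 70 mm; origin at its underside.
- cup: Bystander, to be left where it is: grey plastic cup, 76 mm across, 85 high; origin at its underside.

How it is judged:
On the way, in this order (a step that is already met when the one before it is completed fails the run):
1. all mould blocks lie in the tray, the lid still shut (x of mould_a_c in the frame of tray between -0.107 and 0.107 m and y of mould_a_c in the frame of tray between -0.107 and 0.107 m and z of each of mould_a_c, mould_b_c, mould_c_c in the frame of tray below 0.055 m and x of mould_b_c in the frame of tray between -0.107 and 0.107 m and y of mould_b_c in the frame of tray between -0.107 and 0.107 m and x of mould_c_c in the frame of tray between -0.107 and 0.107 m and y of mould_c_c in the frame of tray between -0.107 and 0.107 m and value of joint lid below 0.1 rad), for 0.2 s.
2. the lid stands open, about upright (value of joint lid above 1.3 rad), for 0.2 s.
3. all brackets stand foot down on the floor of the box, the lid still open (x of part1_c in the frame of chamber between -0.08 and 0.08 m and y of part1_c in the frame of chamber between -0.145 and 0.145 m and z of each of part1_c, part2_c, part3_c, part4_c in the frame of chamber below 0.07 m and angle between each of part1_c, part2_c, part3_c, part4_c's own z axis and vertical below 0.05 rad and x of part2_c in the frame of chamber between -0.08 and 0.08 m and y of part2_c in the frame of chamber between -0.145 and 0.145 m and x of part3_c in the frame of chamber between -0.08 and 0.08 m and y of part3_c in the frame of chamber between -0.145 and 0.145 m and x of part4_c in the frame of chamber between -0.08 and 0.08 m and y of part4_c in the frame of chamber between -0.145 and 0.145 m and value of joint lid above 1 rad), for 0.2 s.
4. the lid is shut over the brackets (x of part1_c in the frame of chamber between -0.08 and 0.08 m and y of part1_c in the frame of chamber between -0.145 and 0.145 m and z of each of part1_c, part2_c, part3_c, part4_c in the frame of chamber below 0.07 m and angle between each of part1_c, part2_c, part3_c, part4_c's own z axis and vertical below 0.05 rad and x of part2_c in the frame of chamber between -0.08 and 0.08 m and y of part2_c in the frame of chamber between -0.145 and 0.145 m and x of part3_c in the frame of chamber between -0.08 and 0.08 m and y of part3_c in the frame of chamber between -0.145 and 0.145 m and x of part4_c in the frame of chamber between -0.08 and 0.08 m and y of part4_c in the frame of chamber between -0.145 and 0.145 m and value of joint lid below 0.03 rad), for 0.2 s.
5. the start button is pressed with the lid shut (value of joint start above 0.004 m and value of joint lid below 0.03 rad), for 0.02 s.
At the end, for the whole second after the job is handed in: Every mould block lies in the tray, not stacked (centre under 55 mm above the bench); every bracket stands in the box foot down (within 0.05 rad), flat on its floor (centre under 70 mm above the bench); the lid is shut (under 0.03 rad) and the button is up again (all of step 4 and x of mould_a_c in the frame of tray between -0.107 and 0.107 m and y of mould_a_c in the frame of tray between -0.107 and 0.107 m and z of each of mould_a_c, mould_b_c, mould_c_c in the frame of tray below 0.055 m and x of mould_b_c in the frame of tray between -0.107 and 0.107 m and y of mould_b_c in the frame of tray between -0.107 and 0.107 m and x of mould_c_c in the frame of tray between -0.107 and 0.107 m and y of mould_c_c in the frame of tray between -0.107 and 0.107 m and value of joint start below 0.002 m); the robot touches nothing.
It fails at once if the start button is pressed while the lid is open (value of joint start above 0.003 m and value of joint lid above 0.1 rad).
It fails at once if another thing on the bench is knocked more than 3 cm from its place (distance of any of roller, cork_block, tape_roll, steel_rule, jar, squeegee, cup from where it was at the start of the episode above 0.03 m).
Of part1, part2, part3, part4 only 2 to 4 are there at a start; the rules pass over those that are not, and their reading is None.
Of mould_a, mould_b, mould_c only 2 to 3 are there at a start; the rules pass over those that are not, and their reading is None.
At some moment in a run one of mould_a, mould_b, mould_c, part1, part2, part3, part4 may be knocked a few centimetres aside while the robot is not near it.
Once in a run the grip may slacken for a moment while it holds something.
It also fails if it takes over 210 s, if anything falls off the work surface, if the arm or the gripper's body presses on something with over 40 N, if the wrist force passes 120 N, or if a joint passes its speed limit or range.

ROBOT

A 6-joint arm with a two-finger parallel gripper is mounted at the origin on the work surface. World frame = base frame: x ahead of the robot, y to its left, z up, the work surface at z = 0. Lengths are in m, angles in rad, forces in N, time in s.
With the tool pointing down it reaches from about 0.375 to 0.925 m from the base axis. Payload 5.7 kg.
Tool frame: the origin (TCP) lies at the very end of the fingers, on their centre line; the grasp point (between the pads) lies grip_depth behind it (grip_depth is the distance from the TCP to the grasp point, in m); z points along the fingers, y is the direction in which the jaws open and shut (so a half turn about z gives the same grasp; the last joint's range is limited). The gripper opens to 85 mm and grips with 20 to 120 N. Pads are 22 mm wide; open, the fingers measure 114 mm over their backs; the gripper's body (76 mm by 85 mm) begins 54 mm behind the grasp point. The pads swing forward as they close: fully open they stand 13 mm farther back than shut.
Start: joints at [1.162, 0.359, 1.51, -0, 1.272, -0.115], TCP at [0.174, 0.574, 0.209] pointing down, gripper open.
Joint ranges: [-2.97, 2.97], [-1.01, 2.36], [0.21, 2.38], [-0.96, 4.11], [0.2, 2.71], [-2.98, 2.98]. Speed limits (rad/s): [2.39, 2.39, 3.14, 3.14, 3.14, 3.14].

INTERFACE

Orientations are given as a unit quaternion [w, x, y, z].
In Python, from workcell import get_state, camera, sign_off, grip_depth gives the robot as it stands.
- The arm moves only by the shell command python3 -m crank 'ROWS'. ROWS is JSON, one flat list of numbers, 5 for each row, row after row: the shift along the tool's x, y, z in m, then the turn about the tool's z in degrees, then the finger opening in m, from 0 to 0.0854. In form: [tx, ty, tz, turn, jaw, tx, ty, tz, turn, jaw, ...]. A call has 1 to 12 rows; each row shifts and turns the commanded pose from where the row before left it, along the tool's axes as they then stand; what a row does not reach is not made up. A row lasts 1/8 s, in which the tool goes at most 62.5 mm and 10.7 degrees, less where a joint would pass 70% of its speed; a pose out of reach is approached as far as the arm can. A call is refused whole if a number of a shift passes 0.0625 or a number of a turn 10.7, either way. A call with a gripper value outside its range is refused whole. The fingers move at their own pace and stop on an object; the grip force is fixed at half the most. Time passes only in rows, so rows that do not move let the fingers close. It gives the time, the measured TCP pose, the force and the opening at its end, in the units of the state.
- get_state(): the state, without advancing time (a new reading comes with each control period).
- camera(name): name is "scene" or "top" or "wrist"; returns a dict with "color" (384x512x3 uint8, red, green, blue), "depth" (384x512 float32, m along the optical axis (not along the pixel's ray), 0 where there is no reading), "fx", "fy", "cx", "cy" (pixels), "dist" ([k1, k2, p1, p2, k3] as OpenCV has them; the pictures are not rectified), "R" (3x3) and "t" (3): a world point X has camera coordinates R X + t. Camera axes: x right, y down, z forward; pixel columns grow to the right and rows downward; lengths in m; the calibration is good to about 2 mm. A picture is of the moment at which its call begins.
- sign_off(): hands the job in, once; it reports no verdict.
The state is a dict: "time_s": time; "joint_positions": joint angles; "qd": joint speeds; "joint_torque": joint torques, N m; "tool_pos": TCP position; "orientation": TCP orientation; "ft_force": force on the tool from outside, world axes, zero at the start; "ft_torque": the same for the moment, N m; "width": opening from 0.0 (shut) to 1.0 (fully open).
Only numpy, scipy, OpenCV 4.12 (cv2) and the standard library are available. Lean on these libraries where they do the work, as an engineer would, in place of code of your own. Each camera call takes 0.05 s, during which the arm holds its last target.

## Working session

There is one attempt and no reset: what is moved stays moved. The work goes in short steps, Python scripts to look and compute and a shell command to move; the robot and the scene stay as the last step left them, time stands still between calls to the robot, and variables do not carry over. Pictures are saved under pics/ and viewed, and the job is handed in when it is done.

```bash
ls; mkdir -p pics
cat > h.py <<'E'
import numpy as np, cv2
from workcell import get_state, camera, sign_off, grip_depth
def snap(n,f):
    c=camera(n); cv2.imwrite('pics/'+f,cv2.cvtColor(c['color'],cv2.COLOR_RGB2BGR)); np.savez('pics/'+f+'.npz',**{k:np.array(v) for k,v in c.items()}); return c
def cloud(c):
    h,w=c['depth'].shape; u,v=np.meshgrid(np.arange(w),np.arange(h))
    K=np.array([[c['fx'],0,c['cx']],[0,c['fy'],c['cy']],[0,0,1.]])
    p=cv2.undistortPoints(np.stack([u,v],-1).reshape(-1,1,2).astype(np.float64),K,np.array(c['dist'],float)).reshape(h,w,2)
    d=np.array(c['depth'],float)[...,None]
    P=np.concatenate([p*d,d],-1)
    return (P-np.array(c['t']))@np.array(c['R'])
E
python3 - <<'E'
from h import *
s=get_state();print(s,grip_depth)
for n in['scene','top','wrist']:
    c=snap(n,n+'0.png');print(n,c['R'],c['t'],c['fx'])
E
```

```text
pics
{'time_s': 0.0, 'joint_positions': array([ 1.16193790e+00,  3.59521801e-01,  1.51148958e+00, -1.62947632e-06,
        1.27246186e+00, -1.15141508e-01]), 'qd': array([-8.40110031e-04, -1.62500248e-05,  5.42771592e-04,  3.18958602e-04,
       -3.69443619e-04, -3.40447167e-04]), 'joint_torque': array([-2.12803992e-03, -5.27617049e+01, -2.78621024e+01, -5.93522509e-04,
        1.31026958e-02,  1.85300820e-05]), 'tool_pos': array([0.17344205, 0.57360981, 0.20802186]), 'orientation': array([-2.42796722e-04,  1.46330832e-01,  9.89235262e-01, -9.08408982e-04]), 'ft_force': array([ 0.36817699, -0.41706179, -0.45602345]), 'ft_torque': array([ 0.00087511, -0.03025041,  0.01348121]), 'width': 0.9996001622493671} 0.0187
scene [[-0.43936081  0.89826353  0.0092039 ]
 [ 0.75955251  0.37694559 -0.53008679]
 [-0.479627   -0.22590852 -0.84789344]] [ 0.29587215 -0.2965749   1.5731014 ] 381.6363819553517
top [[ 0.01615898 -0.99985901 -0.00456563]
 [-0.99204621 -0.01546229 -0.12492095]
 [ 0.12483275  0.00654791 -0.99215619]] [-0.06282095  0.53882912  1.16449424] 362.34080438698777
wrist [[ 0.28896112  0.95733913 -0.00180367]
 [ 0.91210936 -0.27473582  0.30426426]
 [ 0.29078855 -0.08956569 -0.95258596]] [-0.59837633 -0.04027264  0.38160286] 264.2676529529075
```

View pics/scene0.png

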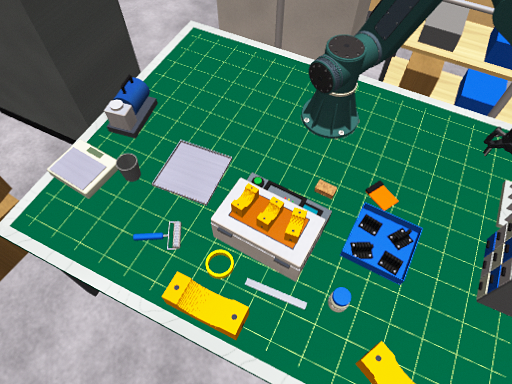

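View pics/top0.png

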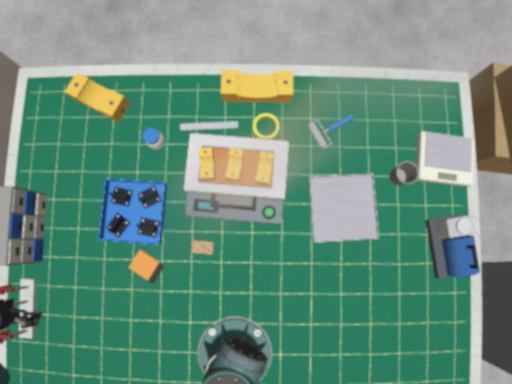

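View pics/wrist0.png

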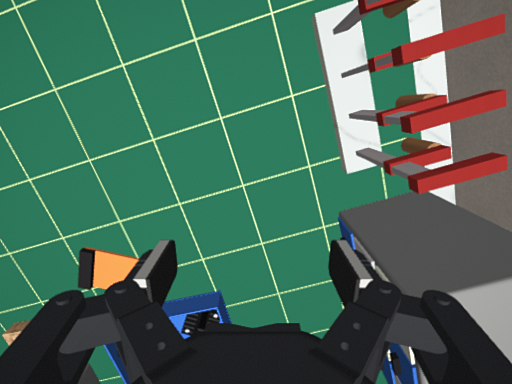

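```bash
cat >> h.py <<'E'
def load(f): return {k:v for k,v in np.load('pics/'+f+'.npz').items()}
def blobs(mask,P,minpx=15):
    n,l,st,ce=cv2.connectedComponentsWithStats(mask.astype(np.uint8))
    out=[]
    for i in range(1,n):
        if st[i,4]<minpx: continue
        p=P[l==i]; r=cv2.minAreaRect((p[:,:2]*1000).astype(np.float32))
        out.append((st[i,4],ce[i].round(0),p.mean(0).round(3),p[:,2].max().round(3),np.round(r[0],1),np.round(r[1],1),round(r[2],1)))
    return out
def hsv(c): return cv2.cvtColor(np.ascontiguousarray(c['color']),cv2.COLOR_RGB2HSV)
E
cat > seg.py <<'E'
from h import *
import sys
for f in sys.argv[1:]:
    c=load(f);P=cloud(c);H=hsv(c);h,s,v=H[...,0],H[...,1],H[...,2]
    z=P[...,2]; inb=(P[...,0]>.2)&(P[...,0]<.9)&(abs(P[...,1])<.6)&(c['depth']>0)
    yel=(h>18)&(h<32)&(s>150)&inb
    def show(n,m,mp=15):
        print(f,n)
        for b in blobs(m,P,mp): print('  ',*b)
    show('mould top',yel&(z>.172)&(z<.19))
    show('mould any',yel&(z>.045))
    show('lid white',(s<60)&(v>120)&(z>.12)&(z<.14)&inb)
    show('blue bin',(h>105)&(h<125)&(s>150)&(z>.03)&(z<.05)&inb,30)
    show('black parts',(v<70)&(z>.025)&(z<.06)&inb&(P[...,1]>.1),10)
    show('parts top z>.038',(v<90)&(z>.036)&(z<.06)&inb&(P[...,1]>.1),10)
    show('tray',(s<60)&(v>100)&(z<.025)&(z>-.01)&(P[...,1]<-.1)&inb,200)
    show('green',(h>45)&(h<80)&(s>150)&(v>80)&(z>.06)&(z<.1)&inb)
E
python3 seg.py top0.png scene0.png
```

```text
top0.png mould top
top0.png mould any
   345 [81. 92.] [0.871 0.55  0.061] 0.078 [872.6 555. ] [85.5 64.7] 80.9
   20 [237.  87.] [0.884 0.006 0.067] 0.079 [884.6   5.5] [28.  12.6] 1.0
   369 [109. 103.] [0.826 0.44  0.066] 0.077 [832.1 449.6] [94.8 76.2] 64.3
   72 [234.  94.] [0.86  0.016 0.064] 0.082 [860.8  12.5] [88.2  6. ] 89.8
   48 [280.  95.] [ 0.859 -0.139  0.063] 0.075 [ 860.2 -139.5] [72.9  5.3] 89.1
top0.png lid white
   3161 [237. 165.] [ 0.603 -0.005  0.131] 0.139 [592.7  -1. ] [311.2 204.4] 85.8
top0.png blue bin
   64 [161. 209.] [0.472 0.248 0.039] 0.045 [472.7 248.3] [  4.9 115.8] 86.8
top0.png black parts
   47 [120. 195.] [0.514 0.389 0.045] 0.051 [514.2 390. ] [43.3 10.4] 80.1
   61 [148. 195.] [0.515 0.295 0.043] 0.051 [516.5 296.2] [11.3 49.9] 27.1
   77 [115. 223.] [0.42 0.4  0.04] 0.052 [419.9 402.2] [11.2 50.8] 53.7
   54 [148. 227.] [0.41  0.289 0.045] 0.052 [410.6 291.3] [48.  10.2] 79.7
top0.png parts top z>.038
   59 [147. 195.] [0.516 0.296 0.046] 0.051 [516.7 296.4] [10.9 53.8] 26.8
   46 [119. 195.] [0.514 0.391 0.046] 0.051 [514.5 392. ] [47.3 10.4
[... 1761 characters left out ...]
 [11.4 55.7] 27.8
   118 [393. 259.] [0.516 0.399 0.041] 0.052 [514.2 398. ] [57.2 12.7] 79.8
scene0.png parts top z>.038
   61 [372. 220.] [0.413 0.299 0.044] 0.051 [412.3 300.1] [56.1 10.3] 83.3
   61 [402. 234.] [0.42  0.403 0.045] 0.053 [417.  404.1] [10.6 60.3] 54.0
   71 [363. 246.] [0.515 0.3   0.045] 0.052 [514.3 300.9] [11.4 55.3] 27.8
   83 [393. 258.] [0.515 0.398 0.045] 0.052 [514.3 398.2] [57.2 12.1] 76.5
scene0.png tray
   2948 [192. 172.] [ 0.49  -0.359  0.004] 0.021 [ 484.6 -360.4] [235.8 227.7] 4.8
   219 [174. 235.] [ 0.742 -0.274  0.017] 0.025 [ 741.2 -286. ] [111.7  57.8] 31.2
scene0.png green
   47 [257. 180.] [ 0.466 -0.102  0.086] 0.091 [ 462.2 -104. ] [33.4 23.9] 26.3
```

Run:
```python
import cv2
a=cv2.imread('pics/top0.png')[120:260,90:390];cv2.imwrite('pics/top0z.png',cv2.resize(a,None,fx=2.6,fy=2.6,interpolation=cv2.INTER_CUBIC))
```

```text
(no output)
```

View pics/top0z.png

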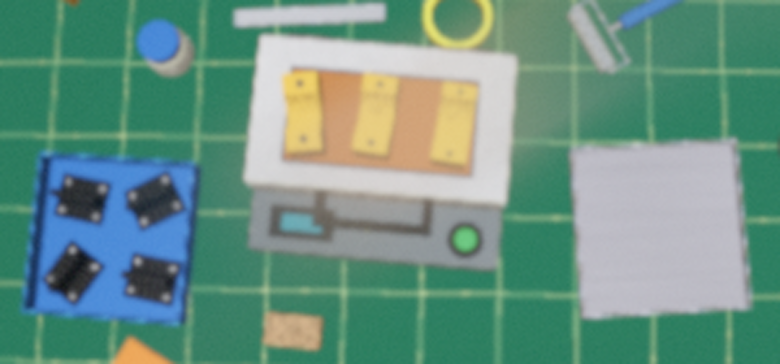

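```bash
cat > go.py <<'E'
# go.py x y z psi_deg : prints total shift in current tool axes + turn needed
import sys
from h import *
from scipy.spatial.transform import Rotation as R
s=get_state();q=s['orientation'];M=R.from_quat([q[1],q[2],q[3],q[0]]).as_matrix()
p=s['tool_pos'];psi=np.degrees(np.arctan2(-M[0,1],M[1,1]))
print('t %.2f p %s psi %.2f zaxis %s w %.1fmm F %s'%(s['time_s'],p.round(4),psi,M[:,2].round(3),s['width']*85.4,s['ft_force'].round(1)))
if len(sys.argv)>3:
    tg=[float(a) for a in sys.argv[1:]]
    d=(np.array(tg[:3])-p)
    print('shift now-axes',(M.T@d).round(4))
    if len(tg)>3:
        a=np.radians(tg[3]);N=np.array([[-np.cos(a),-np.sin(a),0],[-np.sin(a),np.cos(a),0],[0,0,-1]]).T
        print('turn %.1f then shift'%(psi-tg[3]),(N.T@d).round(4))
E
python3 go.py 0.6 0.088 0.24 6
python3 - <<'E'
from h import *
for f in['top0.png','scene0.png']:
    c=load(f);P=cloud(c);z=P[...,2];v=hsv(c)[...,2]
    m=(z>.125)&(z<.136)&(v>70)&(P[...,0]>.48)&(P[...,0]<.72)&(abs(P[...,1])<.2)
    m=cv2.morphologyEx(m.astype(np.uint8),cv2.MORPH_OPEN,np.ones((3,3)))
    m=cv2.dilate(m,np.ones((2,2)))
    p=P[m>0];p=p[p[:,2]>.12]; print(f,cv2.minAreaRect((p[:,:2]*1000).astype(np.float32)),len(p))
E
```

```text
t 0.15 p [0.1736 0.5738 0.2082] psi -16.83 zaxis [-0.001 -0.001 -1.   ] w 85.1mm F [ 0.1  0.4 -0.2]
shift now-axes [-0.5488 -0.3415 -0.0314]
turn -22.8 then shift [-0.3733 -0.5277 -0.0318]
top0.png ((544.7815551757812, 2.0284881591796875), (310.8493957519531, 299.5132751464844), 86.01290893554688) 4485
scene0.png ((809.341796875, 15.986602783203125), (625.61083984375, 327.303466796875), 4.064547061920166) 3880
```

```bash
python3 -m crank '[0,0,-0.011,-7.6,0.0854, 0,0,-0.011,-7.6,0.0854, 0,0,-0.011,-7.6,0.0854, -0.0311,-0.044,0,0,0.0854, -0.0311,-0.044,0,0,0.0854, -0.0311,-0.044,0,0,0.0854, -0.0311,-0.044,0,0,0.0854, -0.0311,-0.044,0,0,0.0854, -0.0311,-0.044,0,0,0.0854, -0.0311,-0.044,0,0,0.0854, -0.0311,-0.044,0,0,0.0854, -0.0311,-0.044,0,0,0.0854]'; python3 go.py 0.6 0.088 0.24 6
python3 - <<'E'
from h import *
snap('wrist','w1.png')
E
```

```text
time_s: 1.65
tool_pos: [0.4941, 0.208, 0.2418]
orientation: [-0.0, -0.052, 0.999, 0.0]
ft_force: [0.8, 0.6, 0.3]
width: 1.001
t 1.65 p [0.4941 0.208  0.2418] psi 5.96 zaxis [-0.  0. -1.] w 85.5mm F [0.8 0.6 0.3]
shift now-axes [-0.0928 -0.1304  0.0018]
turn -0.0 then shift [-0.0928 -0.1304  0.0018]
```

View pics/w1.png

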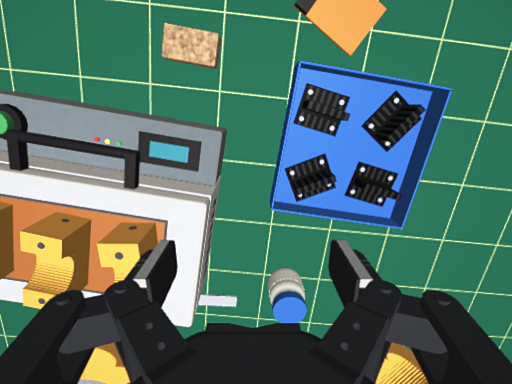

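```bash
python3 -m crank '[-0.0315,-0.0435,0,0,0.06, -0.0315,-0.0435,0,0,0.06, -0.0315,-0.0435,0,0,0.06, 0,0,0.01,0,0.06, 0,0,0,0,0.06]'
python3 - <<'E'
from h import *
snap('wrist','w2.png');snap('scene','s2.png')
E
python3 seg.py s2.png|head -16;  python3 go.py 0.602 0.088 0.135 6
```

```text
time_s: 2.33
tool_pos: [0.5992, 0.0898, 0.2304]
orientation: [-0.002, -0.052, 0.999, 0.0]
ft_force: [0.6, -0.2, -0.0]
width: 0.7
s2.png mould top
   83 [251. 189.] [ 0.558 -0.08   0.179] 0.184 [557.4 -81.5] [42.9 23.3] 75.7
   103 [276. 203.] [0.569 0.008 0.179] 0.185 [570.1   8.2] [38.6 28.2] 85.2
   71 [238. 205.] [ 0.626 -0.091  0.18 ] 0.185 [626.4 -90.4] [42.1 18.5] 77.0
   115 [299. 213.] [0.572 0.085 0.18 ] 0.185 [570.7  84.6] [28.  39.3] 3.3
   90 [264. 219.] [ 0.634 -0.     0.18 ] 0.185 [ 6.334e+02 -3.000e-01] [39.9 22. ] 84.9
   107 [293. 231.] [0.633 0.091 0.18 ] 0.186 [632.9  91.1] [25.7 39.8] 6.5
s2.png mould any
   333 [245. 197.] [ 0.588 -0.085  0.17 ] 0.185 [579. -86.] [120.1  54.8] 1.4
   364 [270. 211.] [0.597 0.003 0.171] 0.185 [585.8  -2.3] [ 55.7 116. ] 83.2
   365 [296. 222.] [0.599 0.087 0.173] 0.186 [596.6  84.7] [99.5 45.1] 6.0
   514 [189. 286.] [ 0.879 -0.127  0.064] 0.081 [ 878.1 -123.4] [111.7  43.4] 89.9
   474 [231. 307.] [0.878 0.014 0.066] 0.081 [878.2   8.1] [ 43.2 107. ] 0.1
   858 [380. 362.] [0.832 0.444 0.066] 0.077 [833.2 448.5] [84.7 81.2] 62.4
s2.png lid white
   2556 [268. 228.] [0.633 0.012 0.13 ] 0.137 [604.5   0.7] [310.5 184.7] 86.1
t 2.42 p [0.5995 0.0906 0.2315] psi 6.03 zaxis [-0.002  0.    -1.   ] w 60.0mm F [ 0.9 -0.4 -0.4]
shift now-axes [-0.0024 -0.0029  0.0965]
turn 0.0 then shift [-0.0022 -0.0028  0.0965]
```

View pics/w2.png

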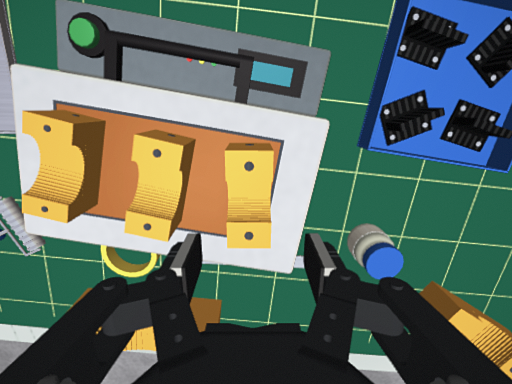

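View pics/s2.png

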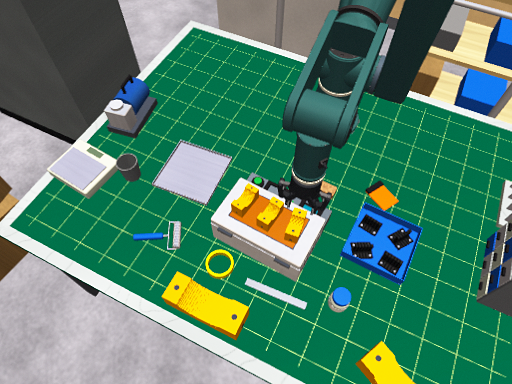

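```bash
python3 -m crank '[-0.002,-0.0025,0.03,0,0.06, 0,0,0.03,0,0.06, 0,0,0.025,0,0.06, 0,0,0.0125,0,0.06, 0,0,0,0,0.03, 0,0,0,0,0.03, 0,0,0,0,0.03, 0,0,0,0,0.03, 0,0,-0.02,0,0.03, 0,0,-0.03,0,0.03, 0,0,-0.03,0,0.03]'
python3 - <<'E'
from h import *
snap('wrist','w3.png')
E
python3 go.py 0.482 -0.29 0.22 4
```

```text
time_s: 3.8
tool_pos: [0.603, 0.0871, 0.2152]
orientation: [-0.0, -0.052, 0.999, -0.0]
ft_force: [-0.1, 0.5, -1.2]
width: 0.419
t 3.85 p [0.6055 0.0873 0.2198] psi 5.96 zaxis [ 0.007  0.    -1.   ] w 35.5mm F [ 1.4 -0.5  2. ]
shift now-axes [ 0.162  -0.3624 -0.0011]
turn 2.0 then shift [ 1.496e-01 -3.677e-01 -2.000e-04]
```

View pics/w3.png

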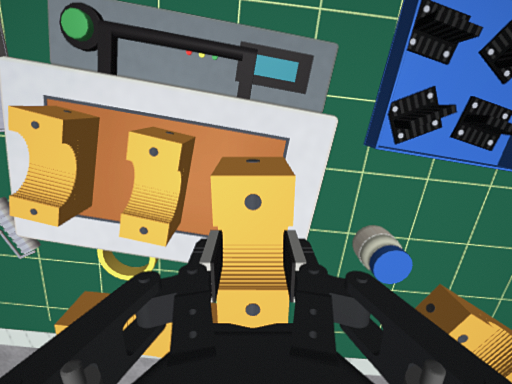

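```bash
python3 go.py 0.483 -0.43 0.22 -4; python3 -m crank '[0,0,-0.008,5,0.03, 0,0,-0.008,5,0.03]';python3 go.py 0.483 -0.43 0.22 -4
```

```text
t 3.85 p [0.6055 0.0873 0.2198] psi 5.96 zaxis [ 0.007  0.    -1.   ] w 35.5mm F [ 1.4 -0.5  2. ]
shift now-axes [ 0.1756 -0.5017 -0.0011]
turn 10.0 then shift [ 8.620e-02 -5.245e-01 -2.000e-04]
time_s: 4.1
tool_pos: [0.603, 0.0871, 0.2305]
orientation: [0.0, 0.037, 0.999, -0.0]
ft_force: [-0.7, 0.1, -1.5]
width: 0.418
t 4.10 p [0.603  0.0871 0.2305] psi -4.21 zaxis [ 0. -0. -1.] w 35.7mm F [-0.7  0.1 -1.5]
shift now-axes [ 0.0818 -0.5245  0.0106]
turn -0.2 then shift [ 0.0837 -0.5242  0.0105]
```

```bash
python3 -m crank '[0.0082,-0.0525,0,0,0.03, 0.0082,-0.0525,0,0,0.03, 0.0082,-0.0525,0,0,0.03, 0.0082,-0.0525,0,0,0.03, 0.0082,-0.0525,0,0,0.03, 0.0082,-0.0525,0,0,0.03, 0.0082,-0.0525,0,0,0.03, 0.0082,-0.0525,0,0,0.03, 0.0082,-0.0525,0,0,0.03, 0.0082,-0.0525,0,0,0.03, 0,0,0.03,0,0.03, 0,0,0.03,0,0.03]'
python3 - <<'E'
from h import *
snap('wrist','w4.png')
E
python3 go.py 0.483 -0.43 0.01 -4
```

```text
time_s: 5.6
tool_pos: [0.484, -0.432, 0.1696]
orientation: [0.0, 0.036, 0.999, -0.0]
ft_force: [0.3, 0.5, -0.9]
width: 0.423
t 5.65 p [ 0.482  -0.4293  0.1649] psi -4.11 zaxis [-0.004  0.005 -1.   ] w 35.6mm F [-1.4  0.8 -3.9]
shift now-axes [-0.0018 -0.0013  0.1549]
turn -0.1 then shift [-0.001  -0.0006  0.1549]
```

View pics/w4.png

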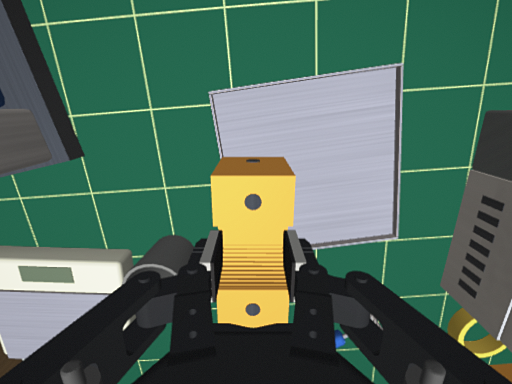

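```bash
python3 -m crank '[-0.009,-0.001,0.04,-8,0.03, 0,0,0.04,0,0.03, 0,0,0.04,0,0.03, 0,0,0.025,0,0.03, 0,0,0.012,0,0.03, 0,0,0,0,0.03, 0,0,0,0,0.06, 0,0,0,0,0.06, 0,0,0,0,0.06, 0,0,-0.04,0,0.06, 0,0,-0.06,0,0.06, 0,0,-0.06,0,0.06]'
python3 - <<'E'
from h import *
snap('scene','s5.png');snap('wrist','w5.png')
E
python3 seg.py s5.png|head -16;python3 go.py 0.601 0.004 0.235 -8
```

```text
time_s: 7.15
tool_pos: [0.4931, -0.4321, 0.1753]
orientation: [-0.0, -0.035, 0.999, 0.0]
ft_force: [0.9, -1.0, 0.7]
width: 0.705
s5.png mould top
   85 [251. 189.] [ 0.558 -0.08   0.179] 0.184 [557.  -78.7] [39.  24.3] 82.1
   103 [276. 203.] [0.569 0.008 0.179] 0.184 [567.7   8.6] [39.4 26.1] 83.8
   72 [238. 205.] [ 0.626 -0.091  0.18 ] 0.184 [625.1 -90.7] [39.8 21.1] 83.9
   91 [264. 219.] [ 0.634 -0.     0.18 ] 0.184 [ 6.337e+02 -6.000e-01] [40.1 22.1] 83.7
s5.png mould any
   69 [177. 151.] [ 0.463 -0.435  0.052] 0.06 [ 463.8 -435.8] [40.9 28.4] 88.1
   62 [168. 164.] [ 0.525 -0.43   0.053] 0.058 [ 524.6 -431.2] [41.4 26.6] 88.8
   335 [245. 197.] [ 0.588 -0.085  0.171] 0.184 [578.5 -86.3] [118.1  53.7] 2.5
   366 [270. 211.] [0.597 0.003 0.171] 0.184 [590.3  -2.7] [ 56.8 108.2] 82.1
   500 [188. 286.] [ 0.879 -0.128  0.065] 0.082 [ 878.6 -120.3] [120.   42.7] 89.7
   470 [231. 307.] [0.878 0.014 0.066] 0.082 [878.7   7.7] [107.1  42.5] 89.9
   863 [380. 362.] [0.832 0.445 0.065] 0.078 [833.7 450. ] [88.  82.4] 63.0
s5.png lid white
   2745 [270. 227.] [0.626 0.016 0.13 ] 0.137 [604.1   0.7] [310.3 186.8] 86.2
s5.png blue bin
t 7.25 p [ 0.497  -0.4362  0.1821] psi 3.97 zaxis [ 0.01  -0.011 -1.   ] w 60.1mm F [ 1.  -0.5  0.1]
shift now-axes [-0.1347  0.4313 -0.0566]
turn 12.0 then shift [-0.0417  0.4504 -0.0529]
```

View pics/w5.png

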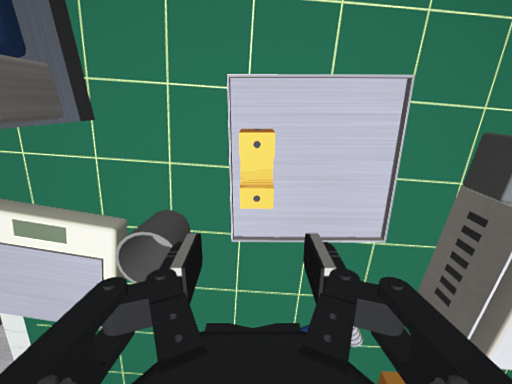

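```bash
python3 -m crank '[0,0,-0.028,5.5,0.06, 0,0,-0.028,5.5,0.06, 0,0,0,0,0.06]'; python3 go.py 0.601 0.004 0.235 -7
```

```text
time_s: 7.62
tool_pos: [0.4944, -0.4335, 0.2321]
orientation: [0.002, 0.061, 0.998, -0.002]
ft_force: [-0.5, -0.3, -0.8]
width: 0.704
t 7.62 p [ 0.4944 -0.4335  0.2321] psi -7.02 zaxis [ 0.004 -0.004 -1.   ] w 60.1mm F [-0.5 -0.3 -0.8]
shift now-axes [-0.0523  0.4473 -0.0043]
turn -0.0 then shift [-0.0524  0.4473 -0.0029]
```

```bash
python3 -m crank '[-0.0065,0.056,0,0,0.06, -0.0065,0.056,0,0,0.06, -0.0065,0.056,0,0,0.06, -0.0065,0.056,0,0,0.06, -0.0065,0.056,0,0,0.06, -0.0065,0.056,0,0,0.06, -0.0065,0.056,0,0,0.06, -0.0065,0.056,0,0,0.06, 0,0,0,0,0.06]'; python3 go.py 0.601 0.004 0.133 -7
python3 - <<'E'
from h import *
snap('wrist','w6.png')
E
```

```text
time_s: 8.75
tool_pos: [0.5994, 0.0099, 0.228]
orientation: [-0.001, 0.058, 0.998, 0.001]
ft_force: [0.0, -0.5, -0.7]
width: 0.703
t 8.75 p [0.5994 0.0099 0.228 ] psi -6.67 zaxis [-0.002  0.001 -1.   ] w 60.1mm F [ 0.  -0.5 -0.7]
shift now-axes [-0.0024 -0.0058  0.095 ]
turn 0.3 then shift [-0.0023 -0.0057  0.095 ]
```

View pics/w6.png

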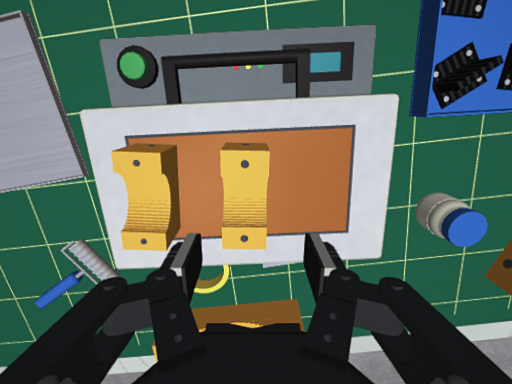

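```bash
python3 -m crank '[-0.002,-0.004,0.03,0,0.06, 0,0,0.03,0,0.06, 0,0,0.023,0,0.06, 0,0,0.0125,0,0.06, 0,0,0,0,0.03, 0,0,0,0,0.03, 0,0,0,0,0.03, 0,0,0,0,0.03, 0,0,-0.02,0,0.03, 0,0,-0.04,-5.5,0.03, 0,0,-0.04,-5.5,0.03, 0,0,0,0,0.03]'
python3 go.py 0.488 -0.362 0.23 4
```

```text
time_s: 10.3
tool_pos: [0.604, 0.0016, 0.238]
orientation: [0.004, -0.035, 0.999, -0.001]
ft_force: [-0.1, -0.5, -1.7]
width: 0.425
t 10.30 p [0.604  0.0016 0.238 ] psi 4.01 zaxis [ 0.008 -0.001 -1.   ] w 36.3mm F [-0.1 -0.5 -1.7]
shift now-axes [ 0.1412 -0.3546  0.0075]
turn 0.0 then shift [ 0.1411 -0.3546  0.008 ]
```

```bash
python3 -m crank '[0.0202,-0.0507,0,0,0.03, 0.0202,-0.0507,0,0,0.03, 0.0202,-0.0507,0,0,0.03, 0.0202,-0.0507,0,0,0.03, 0.0202,-0.0507,0,0,0.03, 0.0202,-0.0507,0,0,0.03, 0.0202,-0.0507,0,0,0.03, 0,0,0.04,0,0.03, 0,0,0.04,0,0.03, 0,0,0.03,0,0.03, 0,0,0,0,0.03]'
python3 go.py 0.488 -0.362 0.008 4
python3 - <<'E'
from h import *
snap('wrist','w7.png')
E
```

```text
time_s: 11.68
tool_pos: [0.4824, -0.36, 0.1207]
orientation: [-0.003, -0.034, 0.999, 0.003]
ft_force: [-0.8, 0.3, -0.9]
width: 0.435
t 11.68 p [ 0.4824 -0.36    0.1207] psi 3.92 zaxis [-0.005  0.005 -1.   ] w 37.1mm F [-0.8  0.3 -0.9]
shift now-axes [-0.006  -0.003   0.1126]
turn -0.1 then shift [-0.0054 -0.0024  0.1127]
```

View pics/w7.png

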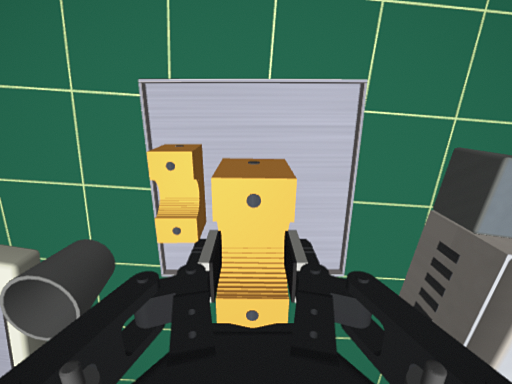

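```bash
python3 -m crank '[-0.005,0,0.04,0,0.03, 0,0,0.04,0,0.03, 0,0,0.021,0,0.03, 0,0,0.01,0,0.03, 0,0,0,0,0.03, 0,0,0,0,0.055, 0,0,0,0,0.055, 0,0,0,0,0.055, 0,0,-0.05,0,0.06, 0,0,-0.06,0,0.06, 0,0,-0.06,6,0.06, 0,0,-0.05,6.5,0.06]'
python3 - <<'E'
from h import *
snap('scene','s8.png');snap('wrist','w8.png')
E
python3 seg.py s8.png|head -13;python3 go.py 0.592 -0.0855 0.23 -8.7
```

```text
time_s: 13.22
tool_pos: [0.4899, -0.362, 0.236]
orientation: [0.001, 0.076, 0.997, -0.001]
ft_force: [0.1, -0.2, -0.2]
width: 0.705
s8.png mould top
   84 [251. 189.] [ 0.558 -0.08   0.179] 0.185 [556.7 -79.8] [38.3 23.2] 83.0
   71 [238. 205.] [ 0.626 -0.091  0.18 ] 0.186 [624.3 -89.8] [41.  22.3] 82.5
s8.png mould any
   73 [177. 151.] [ 0.464 -0.434  0.052] 0.057 [ 464.  -434.1] [33.2 40. ] 7.5
   62 [194. 157.] [ 0.459 -0.363  0.052] 0.057 [ 458.7 -364. ] [29.5 40. ] 13.7
   61 [169. 164.] [ 0.525 -0.43   0.053] 0.058 [ 526.  -429.7] [41.2 26.3] 90.0
   55 [185. 171.] [ 0.524 -0.36   0.053] 0.057 [ 524.3 -360.3] [22. 38.] 3.6
   332 [245. 197.] [ 0.588 -0.085  0.17 ] 0.186 [578.  -86.1] [118.1  53.5] 1.9
   507 [188. 286.] [ 0.879 -0.128  0.064] 0.081 [ 878.5 -121.3] [ 42.9 117.4] 0.0
   470 [231. 307.] [0.878 0.014 0.066] 0.083 [878.4   7.3] [108.2  42.7] 89.7
   871 [380. 362.] [0.832 0.445 0.065] 0.08 [832.3 447.5] [82.5 80.9] 62.1
s8.png lid white
t 13.32 p [ 0.4928 -0.3645  0.2402] psi -8.65 zaxis [ 0.009 -0.009 -1.   ] w 60.2mm F [ 0.4 -1.1 -0.3]
shift now-axes [-0.056   0.2908  0.0087]
turn 0.0 then shift [-0.0558  0.2908  0.0102]
```

View pics/w8.png

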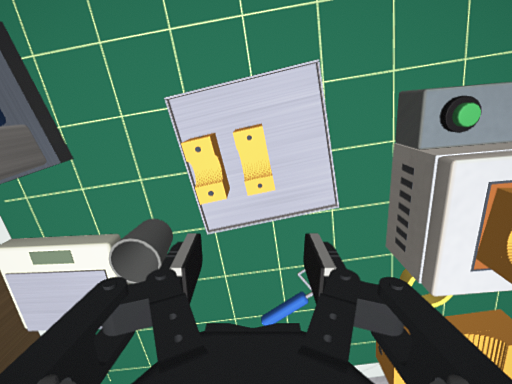

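```bash
python3 -m crank '[-0.0095,0.0485,0,0,0.06, -0.0095,0.0485,0,0,0.06, -0.0095,0.0485,0,0,0.06, -0.0095,0.0485,0,0,0.06, -0.0095,0.0485,0,0,0.06, -0.0095,0.0485,0,0,0.06, 0,0,0,0,0.06, 0,0,0,0,0.06]'; python3 go.py 0.592 -0.0855 0.133 -8.7
python3 - <<'E'
from h import *
snap('wrist','w9.png')
E
```

```text
time_s: 14.32
tool_pos: [0.5888, -0.0825, 0.2325]
orientation: [-0.0, 0.074, 0.997, -0.0]
ft_force: [-0.4, -0.0, -0.3]
width: 0.7
t 14.32 p [ 0.5888 -0.0825  0.2325] psi -8.46 zaxis [-0.001 -0.001 -1.   ] w 59.8mm F [-0.4 -0.  -0.3]
shift now-axes [-0.0037 -0.0024  0.0995]
turn 0.2 then shift [-0.0036 -0.0025  0.0995]
```

View pics/w9.png

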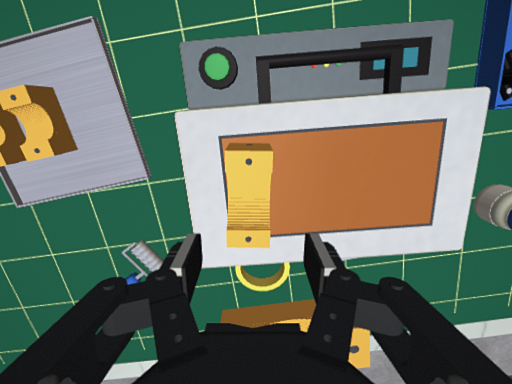

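```bash
python3 -m crank '[-0.003,-0.003,0.03,0,0.06, 0,0,0.03,0,0.06, 0,0,0.026,0,0.06, 0,0,0.0125,0,0.06, 0,0,0,0,0.03, 0,0,0,0,0.03, 0,0,0,0,0.03, 0,0,0,0,0.03, 0,0,-0.02,0,0.03, 0,0,-0.04,-6.3,0.03, 0,0,-0.04,-6.3,0.03, 0,0,0,0,0.03]'
python3 go.py 0.488 -0.292 0.23 4
```

```text
time_s: 15.88
tool_pos: [0.5945, -0.0863, 0.2385]
orientation: [0.004, -0.036, 0.999, -0.001]
ft_force: [0.7, -0.5, 0.6]
width: 0.425
t 15.88 p [ 0.5945 -0.0863  0.2385] psi 4.11 zaxis [ 0.008 -0.002 -1.   ] w 36.3mm F [ 0.7 -0.5  0.6]
shift now-axes [ 0.121  -0.1975  0.0081]
turn 0.1 then shift [ 0.1206 -0.1977  0.0085]
```

```bash
python3 -m crank '[0.0232,-0.0395,0,0,0.03, 0.0232,-0.0395,0,0,0.03, 0.0232,-0.0395,0,0,0.03, 0.0232,-0.0395,0,0,0.03, 0.0232,-0.0395,0,0,0.03, 0,0,0.04,0,0.03, 0,0,0.04,0,0.03, 0,0,0.03,0,0.03, 0,0,0,0,0.03, 0,0,0,0,0.03]'
python3 go.py 0.488 -0.292 0.009 4
python3 - <<'E'
from h import *
snap('wrist','w10.png')
E
```

```text
time_s: 17.12
tool_pos: [0.4905, -0.2913, 0.125]
orientation: [0.0, -0.035, 0.999, -0.0]
ft_force: [0.2, -0.6, -0.3]
width: 0.425
t 17.12 p [ 0.4905 -0.2913  0.125 ] psi 4.05 zaxis [ 0. -0. -1.] w 36.3mm F [ 0.2 -0.6 -0.3]
shift now-axes [ 0.0026 -0.0005  0.116 ]
turn 0.1 then shift [ 0.0025 -0.0005  0.116 ]
```

View pics/w10.png

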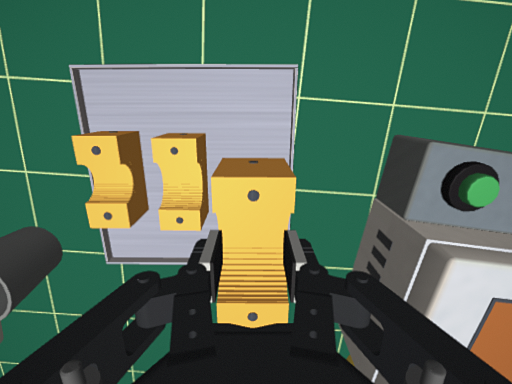

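```bash
python3 -m crank '[0.002,0,0.04,0,0.03, 0,0,0.04,0,0.03, 0,0,0.025,0,0.03, 0,0,0.01,0,0.03, 0,0,0,0,0.03, 0,0,0,0,0.055, 0,0,0,0,0.055, 0,0,0,0,0.055, 0,0,-0.05,0,0.055, 0,0,-0.06,0,0.055, 0,0,-0.06,0,0.055, 0,0,0,0,0.055]'
python3 - <<'E'
from h import *
snap('scene','s11.png');snap('wrist','w11.png');snap('top','t11.png')
E
python3 seg.py s11.png|head -15;python3 go.py
```

```text
time_s: 18.68
tool_pos: [0.4914, -0.2937, 0.1852]
orientation: [0.004, -0.036, 0.999, -0.004]
ft_force: [-0.4, -0.2, -0.7]
width: 0.642
s11.png mould top
s11.png mould any
   70 [177. 151.] [ 0.463 -0.434  0.052] 0.058 [ 463.8 -434.3] [41.8 33.7] 88.1
   59 [194. 157.] [ 0.458 -0.362  0.053] 0.058 [ 457.6 -363.1] [27.4 38. ] 10.8
   61 [169. 164.] [ 0.525 -0.43   0.053] 0.057 [ 525.8 -430.1] [25.2 41.5] 2.6
   53 [185. 171.] [ 0.524 -0.36   0.053] 0.058 [ 524.1 -360.4] [23.2 39.4] 7.2
   59 [204. 170.] [ 0.492 -0.3    0.052] 0.06 [ 492.3 -300. ] [23.5 37.1] 7.2
   50 [195. 185.] [ 0.561 -0.295  0.053] 0.057 [ 561.5 -294.7] [18.9 38.3] 7.0
   492 [188. 285.] [ 0.879 -0.129  0.065] 0.082 [ 878.5 -125.9] [110.3  42.8] 90.0
   458 [231. 307.] [0.878 0.015 0.066] 0.083 [878.4   9. ] [ 43.  104.6] 0.1
   857 [380. 362.] [0.832 0.445 0.066] 0.077 [833.3 448.5] [85.  81.2] 62.5
s11.png lid white
   2958 [269. 225.] [0.62  0.009 0.13 ] 0.138 [ 6.041e+02 -1.000e-01] [311.9 186.1] 86.2
s11.png blue bin
   328 [387. 244.] [0.47  0.369 0.037] 0.047 [462.7 350.9] [203.9 208.5] 86.9
t 18.82 p [ 0.4874 -0.2907  0.1788] psi 4.06 zaxis [-0.001  0.001 -1.   ] w 55.2mm F [-0.1 -0.  -0.4]
```

View pics/w11.png

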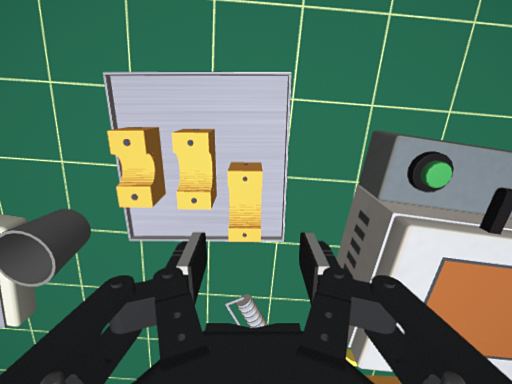

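View pics/s11.png

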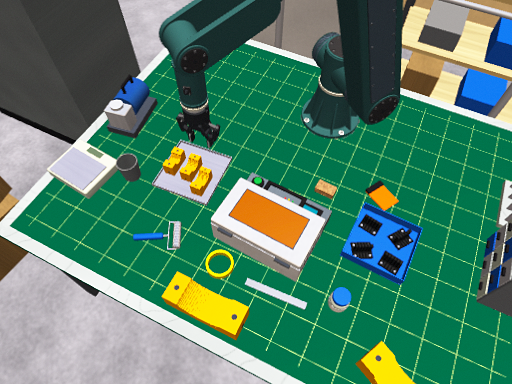

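Run:
```python
from h import *
for f in['w9.png','w6.png','s11.png','t11.png']:
    c=load(f);P=cloud(c);H=hsv(c);z=P[...,2];v=H[...,2];s=H[...,1]
    inb=(P[...,0]>.4)&(P[...,0]<.72)&(abs(P[...,1])<.2)&(c['depth']>0)
    for b in blobs((v<80)&(z>.105)&(z<.13)&inb&(P[...,0]<.56),P,30): print(f,'handle',*b)
    # bar only
    m=(v<80)&(z>.112)&(z<.13)&inb&(P[...,0]<.49);print('  bar',P[m].mean(0).round(4), np.percentile(P[m][:,1],[1,99]).round(3),np.polyfit(P[m][:,1],P[m][:,0],1).round(3))
    for b in blobs((s<60)&(v>120)&(z>.12)&(z<.14)&inb,P,200): print(f,'lid',*b)
    for b in blobs((H[...,0]>40)&(H[...,0]<80)&(s>80)&(v>90)&(z>.065)&(z<.1)&inb,P,15): print(f,'btn',*b)
    m=(H[...,0]<16)&(s>120)&(z>.11)&(z<.14)&inb
    for b in blobs(m,P,200): print(f,'amber',*b)
```

```text
w9.png handle 2970 [333.  65.] [0.484 0.011 0.122] 0.127 [492.1   6.4] [140.4  43.6] 86.1
  bar [0.4776 0.0043 0.1216] [-0.062  0.075] [0.048 0.477]
w9.png lid 22647 [335. 169.] [0.589 0.003 0.131] 0.134 [603.2  -1.5] [309.3 179.6] 86.3
w9.png btn 529 [216.  66.] [ 0.464 -0.104  0.088] 0.09 [ 464.2 -103.5] [26.  26.2] 77.8
w9.png amber 16940 [351. 177.] [0.596 0.02  0.132] 0.135 [599.1  -0.7] [220.5 110.6] 86.2
w6.png handle 3030 [236.  67.] [0.484 0.007 0.122] 0.125 [491.8   6.4] [140.   43.6] 86.1
  bar [0.4777 0.004  0.1215] [-0.062  0.076] [0.04  0.478]
w6.png lid 18304 [253. 156.] [0.571 0.014 0.131] 0.134 [603.3  -1.7] [308.4 179.1] 86.1
w6.png lid 2218 [255. 251.] [0.676 0.003 0.131] 0.133 [6.746e+02 2.000e-01] [116.9  38. ] 85.8
w6.png btn 535 [132.  65.] [ 0.464 -0.104  0.088] 0.091 [ 463.5 -104.6] [28.  27.1] 85.6
w6.png btn 16 [260.  66.] [0.479 0.032 0.068] 0.07 [479.2  32.1] [4.6 3. ] 86.0
w6.png amber 13486 [267. 179.] [0.595 0.025 0.132] 0.14 [599.1  -1. ] [220.3 110.4] 86.1
s11.png handle 188 [286. 192.] [0.485 0.011 0.12 ] 0.126 [490.7   8.7] [139.9  38.6] 87.2
  bar [0.48   0.0059 0.12  ] [-0.06   0.078] [0.048 0.48 ]
s11.png lid 2958 [269. 225.] [0.62  0.009 0.13 ] 0.138 [ 6.041e+02 -1.000e-01] [311.9 186.1] 86.2
s11.png btn 49 [257. 180.] [ 0.465 -0.103  0.085] 0.091 [ 459.5 -105.2] [39.1 24. ] 25.2
s11.png amber 958 [262. 213.] [ 0.595 -0.023  0.131] 0.137 [ 5.983e+02 -3.000e-01] [221.8 114. ] 86.1<stdin>:7: RuntimeWarning: Mean of empty slice.
  ret = um.true_divide(
Traceback (most recent call last):
IndexError: index -1 is out of bounds for axis 0 with size 0
```

```bash
python3 -m crank '[0,0,-0.01,9.8,0.03, 0,0,-0.01,9.8,0.03, 0,0,-0.01,9.8,0.03, 0,0,-0.01,9.8,0.03, 0,0,-0.01,9.8,0.03, 0,0,0,9.8,0.03, 0,0,0,9.8,0.03, 0,0,0,9.8,0.03, 0,0,0,9.8,0.03, 0,0,0,9.8,0.03, 0,0,0,0,0.03]'; python3 go.py 0.4755 0.0072 0.22 -93.9
```

```text
time_s: 20.2
tool_pos: [0.487, -0.2904, 0.2272]
orientation: [-0.002, 0.73, 0.683, -0.0]
ft_force: [-0.1, 0.4, -0.4]
width: 0.355
t 20.20 p [ 0.487  -0.2904  0.2272] psi -93.85 zaxis [-0.003  0.002 -1.   ] w 30.3mm F [-0.1  0.4 -0.4]
shift now-axes [ 0.2962 -0.0315  0.008 ]
turn 0.1 then shift [ 0.2962 -0.0317  0.0072]
```

```bash
python3 -m crank '[0.0494,-0.0053,0,0,0.03, 0.0494,-0.0053,0,0,0.03, 0.0494,-0.0053,0,0,0.03, 0.0494,-0.0053,0,0,0.03, 0.0494,-0.0053,0,0,0.03, 0.0494,-0.0053,0,0,0.03, 0,0,0.03,0,0.03, 0,0,0.02,0,0.03, 0,0,0,0,0.03, 0,0,0,0,0.03]'; python3 go.py 0.4755 0.0072 0.099 -93.9
python3 - <<'E'
from h import *
snap('wrist','w12.png')
E
```

```text
time_s: 21.45
tool_pos: [0.4768, 0.0065, 0.1795]
orientation: [-0.0, 0.731, 0.683, -0.0]
ft_force: [0.1, 0.2, 0.2]
width: 0.354
t 21.45 p [0.4768 0.0065 0.1795] psi -93.86 zaxis [-0. -0. -1.] w 30.2mm F [0.1 0.2 0.2]
shift now-axes [ 0.0006 -0.0014  0.0805]
turn 0.0 then shift [ 0.0006 -0.0014  0.0805]
```

View pics/w12.png

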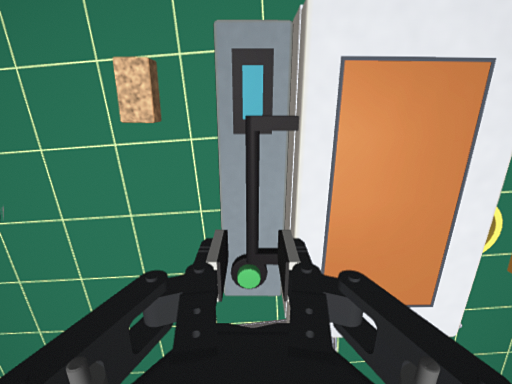

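```bash
python3 -m crank '[0,-0.001,0.03,0,0.03, 0,0,0.03,0,0.03, 0,0,0.02,0,0.03, 0,0,0,0,0.03, 0,0,0,0,0, 0,0,0,0,0, 0,0,0,0,0, 0,0,0,0,0]'; python3 go.py 0.4755 0.0072 0.099 -93.9
python3 - <<'E'
import numpy as np
a=np.array([0,.03,.08,.14,.2,.28,.36,.44,.52,.6,.68,.76,.84,.92,1.0,1.08,1.16,1.24,1.32,1.4,1.48,1.56,1.62,1.66])
x=-.218*np.cos(a)+.015*np.sin(a);z=.1+.218*np.sin(a)+.015*np.cos(a)
for i in range(1,len(a)): print(a[i],round(x[i]-x[i-1],4),round(-(z[i]-z[i-1]),4), 'cum',round(x[i]-x[0],3),round(z[i]-z[0],3))
E
```

```text
time_s: 22.5
tool_pos: [0.4759, 0.0067, 0.0998]
orientation: [0.0, 0.731, 0.682, 0.0]
ft_force: [0.4, -0.6, 0.1]
width: -0.005
t 22.50 p [0.4759 0.0067 0.0998] psi -93.93 zaxis [ 0.001 -0.    -1.   ] w -0.4mm F [ 0.4 -0.6  0.1]
shift now-axes [ 0.0005 -0.0005  0.0008]
turn -0.0 then shift [ 0.0005 -0.0005  0.0008]
0.03 0.0005 -0.0065 cum 0.001 0.007
0.08 0.0013 -0.0108 cum 0.002 0.017
0.14 0.0023 -0.0129 cum 0.004 0.03
0.2 0.0031 -0.0127 cum 0.007 0.043
0.28 0.0053 -0.0167 cum 0.013 0.06
0.36 0.0066 -0.0162 cum 0.019 0.076
0.44 0.0079 -0.0156 cum 0.027 0.091
0.52 0.0091 -0.0149 cum 0.036 0.106
0.6 0.0103 -0.0141 cum 0.047 0.12
0.68 0.0114 -0.0133 cum 0.058 0.134
0.76 0.0124 -0.0123 cum 0.07 0.146
0.84 0.0133 -0.0113 cum 0.084 0.157
0.92 0.0142 -0.0102 cum 0.098 0.168
1.0 0.015 -0.009 cum 0.113 0.177
1.08 0.0156 -0.0078 cum 0.128 0.184
1.16 0.0162 -0.0065 cum 0.145 0.191
1.24 0.0167 -0.0052 cum 0.161 0.196
1.32 0.017 -0.0038 cum 0.178 0.2
1.4 0.0173 -0.0025 cum 0.196 0.202
1.48 0.0174 -0.0011 cum 0.213 0.203
1.56 0.0175 0.0003 cum 0.231 0.203
1.62 0.0131 0.0012 cum 0.244 0.202
1.66 0.0087 0.0012 cum 0.252 0.201
```

Run:
```python
from h import *
snap('wrist','w13.png')
```

```text
(no output)
```

View pics/w13.png

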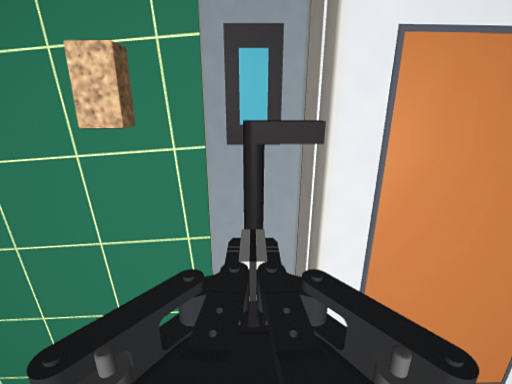

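Run:
```python
import cv2
a=cv2.imread('pics/w13.png')[210:340,180:330];cv2.imwrite('pics/w13z.png',cv2.resize(a,None,fx=5,fy=4.5,interpolation=cv2.INTER_CUBIC))
from h import *
c=load('w13.png');P=cloud(c)
for u,v in[(254,140),(254,180),(254,215),(247,238),(253,238),(260,238),(247,250),(253,250),(260,250),(248,265),(258,265),(253,275),(253,290)]: print(u,v,P[v,u].round(4),c['color'][v,u])
```

```text
254 140 [0.4809 0.0672 0.1242] [55 55 54]
254 180 [0.4794 0.0448 0.1226] [51 49 51]
254 215 [0.478  0.0236 0.1229] [45 45 46]
247 238 [0.4737 0.0171 0.1386] [95 94 93]
253 238 [0.477  0.0166 0.1381] [21 22 21]
260 238 [0.4807 0.0166 0.1385] [94 94 92]
247 250 [0.4741 0.0176 0.1519] [96 96 93]
253 250 [0.477  0.0169 0.151 ] [21 21 20]
260 250 [0.4804 0.0169 0.1515] [94 94 92]
248 265 [0.4745 0.0149 0.1608] [251 251 247]
258 265 [0.4791 0.0148 0.1611] [229 229 223]
253 275 [0.4765 0.0096 0.1611] [62 61 62]
253 290 [0.4759 0.0009 0.1608] [64 64 63]
```

View pics/w13z.png

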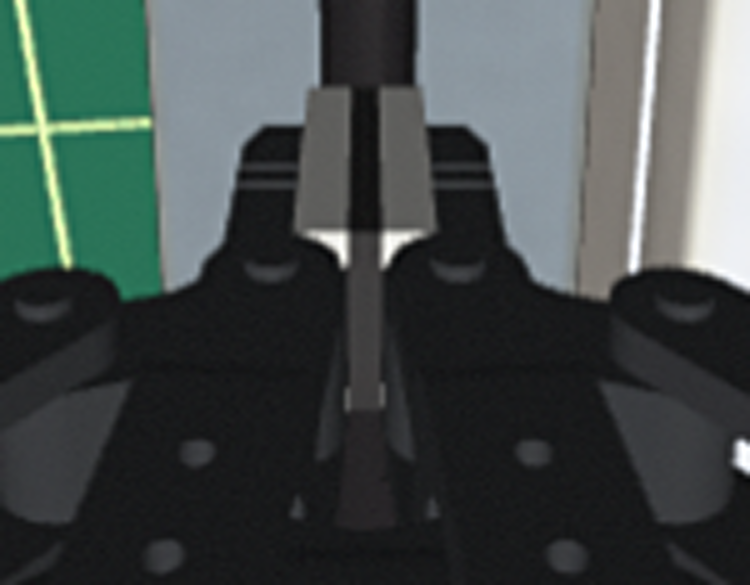

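Run:
```python
from h import *
for f in['w13.png','w12.png','w3.png']:
    c=load(f);P=cloud(c);print(f,'cam',(-c['R'].T@c['t']).round(4),'axis',c['R'][2].round(3))
    if f=='w13.png': cols=[243,247,260,264];rows=range(222,264,4)
    elif f=='w12.png': cols=[219,223,226,285,290];rows=range(224,300,6)
    else: cols=[205,210,214,290,295];rows=range(224,300,6)
    for v in rows: print(v,[tuple(P[v,u].round(3)) for u in cols])
```

```text
w13.png cam [0.4815 0.0844 0.2663] axis [-0.022 -0.306 -0.952]
222 [(np.float64(0.467), np.float64(-0.006), np.float64(0.067)), (np.float64(0.473), np.float64(0.019), np.float64(0.121)), (np.float64(0.481), np.float64(0.018), np.float64(0.121)), (np.float64(0.484), np.float64(-0.007), np.float64(0.067))]
226 [(np.float64(0.467), np.float64(-0.009), np.float64(0.067)), (np.float64(0.473), np.float64(0.016), np.float64(0.122)), (np.float64(0.481), np.float64(0.016), np.float64(0.122)), (np.float64(0.484), np.float64(-0.01), np.float64(0.067))]
230 [(np.float64(0.471), np.float64(0.017), np.float64(0.128)), (np.float64(0.474), np.float64(0.017), np.float64(0.129)), (np.float64(0.481), np.float64(0.016), np.float64(0.128)), (np.float64(0.484), np.float64(-0.014), np.float64(0.068))]
234 [(np.float64(0.471), np.float64(0.017), np.float64(0.134)), (np.float64(0.474), np.float64(0.017), np.float64(0.134)), (np.float64(0.481), np.float64(0.016), np.float64(0.133)), (np.float64(0.483), np.float64(0.016), np.float64(0.134))]
238 [(np.float64(0.472), np.float64(0.017), np.float64(0.138)), (np.f
[... 8822 characters left out ...]
.603), np.float64(0.104), np.float64(0.276)), (np.float64(0.6), np.float64(0.106), np.float64(0.279))]
290 [(np.float64(0.588), np.float64(0.068), np.float64(0.303)), (np.float64(0.606), np.float64(0.067), np.float64(0.281)), (np.float64(0.609), np.float64(0.069), np.float64(0.277)), (np.float64(0.606), np.float64(0.105), np.float64(0.276)), (np.float64(0.603), np.float64(0.106), np.float64(0.28))]
296 [(np.float64(0.587), np.float64(0.069), np.float64(0.308)), (np.float64(0.609), np.float64(0.068), np.float64(0.281)), (np.float64(0.613), np.float64(0.069), np.float64(0.277)), (np.float64(0.609), np.float64(0.105), np.float64(0.277)), (np.float64(0.607), np.float64(0.107), np.float64(0.28))]
```

```bash
python3 -m crank '[0,0,0,0,0.03, 0,0,0,0,0.03, 0,0,0.012,0,0.03, 0,0,0.012,0,0.03, 0,0,0,0,0.03]'; python3 go.py; python3 -m crank '[0,0,0,0,0, 0,0,0,0,0, 0,0,0,0,0, 0,0,0,0,0]'; python3 go.py
python3 - <<'E'
from h import *
snap('wrist','w14.png')
E
```

```text
time_s: 23.18
tool_pos: [0.4743, 0.0069, 0.074]
orientation: [-0.001, 0.731, 0.682, -0.001]
ft_force: [-0.6, -0.1, -0.6]
width: 0.351
t 23.18 p [0.4743 0.0069 0.074 ] psi -93.93 zaxis [-0.003  0.    -1.   ] w 30.0mm F [-0.6 -0.1 -0.6]
time_s: 23.68
tool_pos: [0.4764, 0.0067, 0.0755]
orientation: [0.0, 0.731, 0.682, 0.0]
ft_force: [3.1, 0.2, -7.0]
width: 0.118
t 23.68 p [0.4764 0.0067 0.0755] psi -93.94 zaxis [ 0.001 -0.    -1.   ] w 10.1mm F [ 3.1  0.2 -7. ]
```

View pics/w14.png

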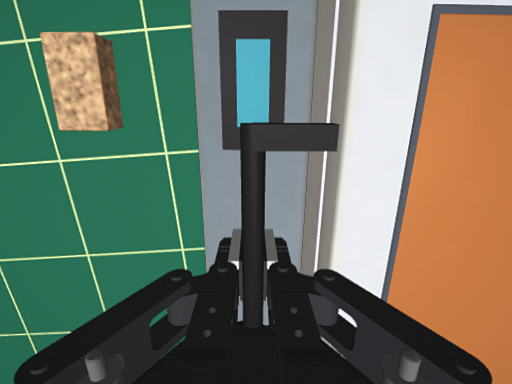

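```bash
python3 -m crank '[0,0.0005,-0.0065,0,0, 0,0.0013,-0.0108,0,0, 0,0.0023,-0.0129,0,0, 0,0.0031,-0.0127,0,0, 0,0.0053,-0.0167,0,0, 0,0.0066,-0.0162,0,0, 0,0.0079,-0.0156,0,0, 0,0,0,0,0]'; python3 go.py
```

```text
time_s: 24.72
tool_pos: [0.5026, 0.0049, 0.1676]
orientation: [0.0, 0.731, 0.682, -0.0]
ft_force: [-0.1, -0.2, 2.0]
width: 0.112
t 24.73 p [0.5026 0.0049 0.1676] psi -93.93 zaxis [ 0. -0. -1.] w 9.6mm F [-0.1 -0.2  2. ]
```

Run:
```python
from h import *
snap('wrist','w15.png');snap('scene','s15.png')
```

```text
(no output)
```

View pics/w15.png

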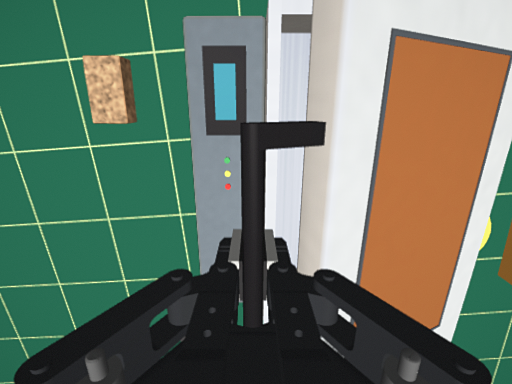

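View pics/s15.png

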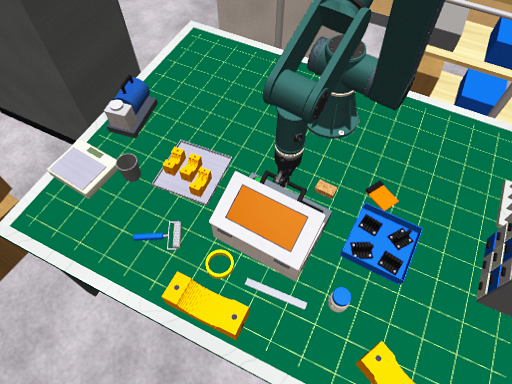

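```bash
python3 -m crank '[0,0.0091,-0.0149,0,0, 0,0.0103,-0.0141,0,0, 0,0.0114,-0.0133,0,0, 0,0.0124,-0.0123,0,0, 0,0.0133,-0.0113,0,0, 0,0.0142,-0.0102,0,0, 0,0.015,-0.009,0,0, 0,0.0156,-0.0078,0,0, 0,0.0162,-0.0065,0,0, 0,0,0,0,0]'; python3 go.py
```

```text
time_s: 26.08
tool_pos: [0.6187, -0.0032, 0.269]
orientation: [-0.0, 0.731, 0.682, -0.001]
ft_force: [-9.3, 0.7, 20.3]
width: 0.119
t 26.07 p [ 0.6187 -0.0032  0.269 ] psi -93.92 zaxis [-0.001 -0.001 -1.   ] w 10.1mm F [-9.3  0.7 20.3]
```

```bash
python3 -m crank '[0,-0.001,-0.0025,0,0, 0,0,0,0,0]'; python3 go.py
```

```text
time_s: 26.32
tool_pos: [0.6186, -0.0032, 0.2691]
orientation: [0.0, 0.731, 0.682, 0.0]
ft_force: [-2.3, 0.0, 6.0]
width: 0.116
t 26.32 p [ 0.6186 -0.0032  0.2691] psi -93.93 zaxis [ 0. -0. -1.] w 9.9mm F [-2.3  0.   6. ]
```

```bash
python3 -m crank '[0,0.0165,-0.006,0,0, 0,0.0168,-0.0045,0,0, 0,0.0173,-0.003,0,0, 0,0,0,0,0]'; python3 go.py
```

```text
time_s: 26.82
tool_pos: [0.6695, -0.0067, 0.2821]
orientation: [-0.0, 0.731, 0.682, -0.0]
ft_force: [0.3, -0.1, 6.9]
width: 0.113
t 26.82 p [ 0.6695 -0.0067  0.2821] psi -93.94 zaxis [-0.001 -0.    -1.   ] w 9.6mm F [ 0.3 -0.1  6.9]
```

```bash
python3 -m crank '[0,0.0174,-0.0015,0,0, 0,0.0175,0,0,0, 0,0.0131,0.001,0,0, 0,0,0,0,0]'; python3 go.py
python3 - <<'E'
from h import *
snap('scene','s16.png')
E
```

```text
time_s: 27.32
tool_pos: [0.7178, -0.0101, 0.2826]
orientation: [0.0, 0.731, 0.682, -0.0]
ft_force: [2.0, -0.6, 3.7]
width: 0.115
t 27.32 p [ 0.7178 -0.0101  0.2826] psi -93.94 zaxis [ 0. -0. -1.] w 9.8mm F [ 2.  -0.6  3.7]
```

View pics/s16.png

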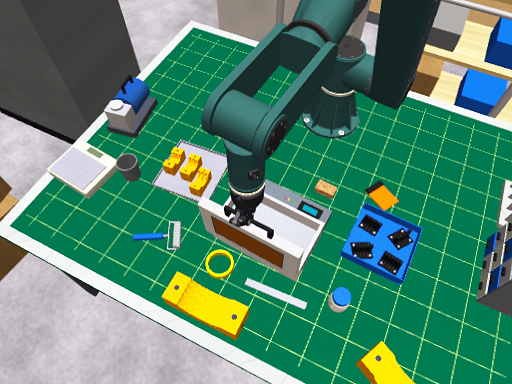

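```bash
python3 -m crank '[0,0,0,0,0.03, 0,0,0,0,0.03, 0,0,0,0,0.03, 0,0,-0.03,0,0.03, 0,0,-0.04,0,0.03, 0,-0.03,0,0,0.03, 0,-0.05,0,0,0.03, 0,0,0,0,0.03]'; python3 go.py 0.413 0.299 0.15 -97
python3 - <<'E'
from h import *
snap('scene','s17.png');snap('top','t17.png')
c=load('s17.png');P=cloud(c);v=hsv(c)[...,2]
C=np.array([.6032,-.0015]);ex=np.array([.9977,-.068]);ey=np.array([.068,.9977])
L=(P[...,:2]-C);X=L@ex;Y=L@ey;Z=P[...,2]
m=(abs(Y)<.15)&(X>.05)&(X<.2)&(Z>.13)&(Z<.31)
a=np.polyfit(Z[m],X[m],1);print('lid slope',a, 'n',m.sum())
E
python3 seg.py s17.png|grep -A6 parts
```

```text
time_s: 28.38
tool_pos: [0.6333, -0.0037, 0.3526]
orientation: [-0.001, 0.731, 0.683, -0.001]
ft_force: [0.5, -0.0, 0.0]
width: 0.353
t 28.38 p [ 0.6333 -0.0037  0.3526] psi -93.92 zaxis [-0.003  0.    -1.   ] w 30.1mm F [ 0.5 -0.   0. ]
shift now-axes [ 0.2869 -0.2398  0.2034]
turn 3.1 then shift [ 0.2736 -0.2556  0.2026]
lid slope [-0.04885402  0.13459657] n 2841
s17.png black parts
   84 [372. 221.] [0.414 0.299 0.04 ] 0.051 [415.  299.6] [55.6 14.4] 73.0
   70 [402. 235.] [0.422 0.402 0.043] 0.053 [418.7 403.4] [11.1 56.5] 53.0
   91 [363. 246.] [0.516 0.3   0.042] 0.051 [514.2 300.5] [13.2 56.1] 29.4
   115 [393. 259.] [0.516 0.398 0.042] 0.052 [514.7 398.1] [57.5 12.4] 79.2
s17.png parts top z>.038
   60 [372. 220.] [0.413 0.299 0.044] 0.051 [413.8 300. ] [55.6 11.7] 73.0
   60 [402. 234.] [0.421 0.402 0.046] 0.053 [416.9 404.2] [11.5 60.5] 54.8
   73 [363. 246.] [0.516 0.3   0.045] 0.051 [514.2 300.5] [13.2 56.1] 29.4
   85 [394. 259.] [0.516 0.399 0.046] 0.052 [514.7 398.2] [57.5 12.3] 78.1
s17.png tray
   1724 [194. 172.] [ 0.488 -0.352  0.004] 0.022 [ 485.3 -361.8] [237.1 230.1] 4.1
```

View pics/s17.png

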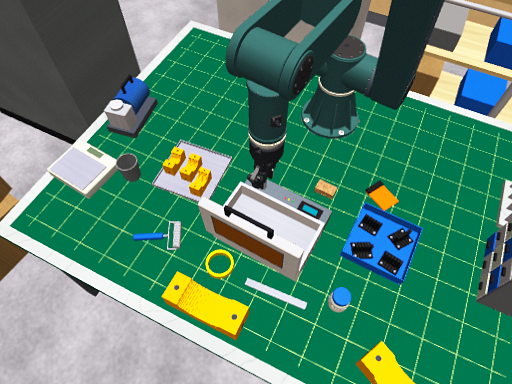

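```bash
python3 -m crank '[0.0345,-0.019,0.015,0,0.04, 0.0345,-0.019,0.015,0,0.04, 0.0345,-0.019,0.015,0,0.04, 0.0345,-0.019,0.015,0,0.04, 0.0345,-0.019,0.015,0,0.04, 0.0345,-0.019,0.015,0,0.04, 0.0345,-0.019,0.015,0,0.04, 0.0345,-0.019,0.015,0,0.04, 0,0,0,0,0.04, 0,0,0,0,0.04]'
cat > parts.py <<'E'
from h import *
import sys
f=sys.argv[1];c=snap('wrist',f);P=cloud(c);H=hsv(c);v=H[...,2];z=P[...,2]
m=(v<110)&(z>.035)&(z<.06)&(P[...,0]>.34)&(P[...,0]<.6)&(P[...,1]>.22)&(P[...,1]<.48)
for b in blobs(m,P,60): print(*b)
E
python3 parts.py w18.png; python3 go.py
```

```text
time_s: 29.72
tool_pos: [0.506, 0.2816, 0.2328]
orientation: [0.0, 0.731, 0.683, 0.0]
ft_force: [0.2, -0.6, 0.4]
width: 0.466
119 [252.  31.] [0.516 0.446 0.038] 0.042 [516.4 446. ] [ 1.  99.6] 87.0
89 [172.  32.] [0.42  0.451 0.038] 0.041 [419.7 451.3] [ 1.  88.5] 86.7
122 [135.  74.] [0.365 0.408 0.038] 0.042 [365.3 408.3] [84.5  1.6] 87.6
408 [252.  73.] [0.513 0.398 0.047] 0.049 [513.  397.3] [57.2 10.2] 78.9
435 [174.  73.] [0.417 0.404 0.046] 0.049 [416. 405.] [10.7 57.4] 53.6
334 [256. 151.] [0.512 0.302 0.046] 0.048 [512.5 300.7] [10.3 56.2] 27.2
395 [182. 157.] [0.412 0.3   0.046] 0.049 [410.6 299.1] [56.8 10.8] 79.5
t 29.77 p [0.5062 0.2812 0.2331] psi -93.95 zaxis [ 0.001 -0.    -1.   ] w 39.9mm F [-0.9 -0.4  1. ]
```

View pics/w18.png

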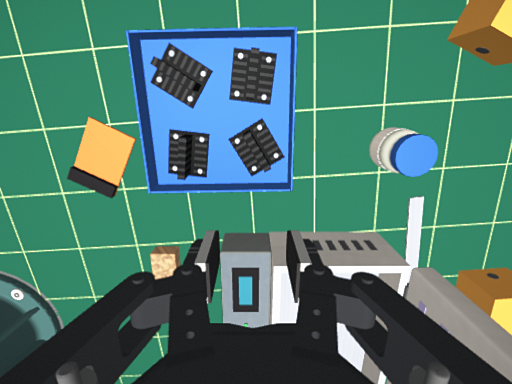

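```bash
python3 -m crank '[0,0,0.02,-10.4,0.04, 0,0,0.02,-10.4,0.04, 0,0,0.02,-10.4,0.04, 0,0,0,0,0.04]'; python3 go.py .5125 .3007 -0.003 -62.8
```

```text
time_s: 30.28
tool_pos: [0.5048, 0.2801, 0.1718]
orientation: [-0.001, 0.522, 0.853, -0.001]
ft_force: [0.1, 0.9, -0.2]
width: 0.467
t 30.27 p [0.5048 0.2801 0.1718] psi -62.92 zaxis [-0.002 -0.001 -1.   ] w 39.8mm F [ 0.1  0.9 -0.2]
shift now-axes [0.0148 0.0167 0.1748]
turn -0.1 then shift [0.0148 0.0163 0.1748]
```

```bash
python3 -m crank '[0.0148,0.0163,0.02,0,0.04, 0,0,0.04,0,0.04, 0,0,0.04,0,0.04, 0,0,0,0,0.04]'; python3 go.py .5125 .3007 -0.003 -62.8
python3 - <<'E'
from h import *
snap('wrist','w19.png')
E
```

```text
time_s: 30.78
tool_pos: [0.5112, 0.3008, 0.0711]
orientation: [-0.001, 0.522, 0.853, -0.002]
ft_force: [-0.0, -0.0, 0.3]
width: 0.47
t 30.77 p [0.5112 0.3008 0.0711] psi -62.96 zaxis [-0.004 -0.002 -1.   ] w 40.2mm F [-0.  -0.   0.3]
shift now-axes [-0.0007  0.0015  0.0741]
turn -0.2 then shift [-0.0007  0.0011  0.0741]
```

View pics/w19.png

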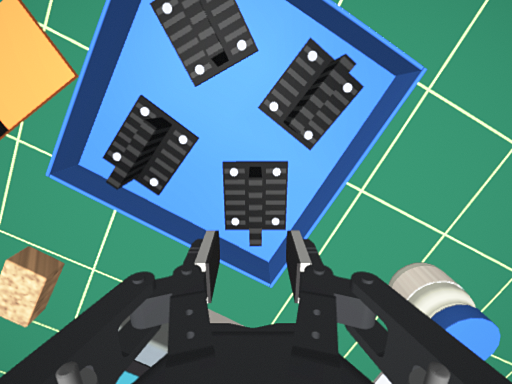

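```bash
python3 -m crank '[0,0.001,0.03,0,0.04, 0,0,0.025,0,0.04, 0,0,0.012,0,0.04, 0,0,0.006,0,0.04, 0,0,0,0,0.04]'; python3 go.py .5125 .3007 -0.003 -62.8
python3 -m crank '[0,0,0,0,0, 0,0,0,0,0, 0,0,0,0,0, 0,0,0,0,0]'; python3 go.py
```

```text
time_s: 31.45
tool_pos: [0.514, 0.3027, 0.0005]
orientation: [0.0, 0.521, 0.854, 0.0]
ft_force: [-0.8, -0.3, 0.2]
width: 0.471
t 31.45 p [5.140e-01 3.027e-01 5.000e-04] psi -62.76 zaxis [ 0.001  0.    -1.   ] w 40.2mm F [-0.8 -0.3  0.2]
shift now-axes [-0.0011 -0.0023  0.0035]
turn 0.0 then shift [-0.0011 -0.0023  0.0035]
time_s: 31.95
tool_pos: [0.514, 0.3028, 0.0006]
orientation: [0.0, 0.521, 0.854, 0.001]
ft_force: [-1.9, -0.0, 6.0]
width: 0.1
t 31.95 p [0.514  0.3028 0.0006] psi -62.74 zaxis [ 0.001  0.001 -1.   ] w 8.5mm F [-1.9 -0.   6. ]
```

```bash
python3 -m crank '[0,0,-0.03,0,0, 0,0,-0.06,0,0, 0,0,-0.06,0,0, 0,0,-0.05,-9.8,0, 0,0,0,-9.8,0, 0,0,0,-9.8,0, 0,0,0,-9.8,0, 0,0,0,-9.8,0, 0,0,0,-9.8,0, 0,0,0,0,0]'; python3 go.py .59 0.104 .22 -3.9
python3 - <<'E'
from h import *
snap('wrist','w20.png')
E
```

```text
time_s: 33.2
tool_pos: [0.513, 0.3024, 0.1995]
orientation: [-0.0, 0.035, 0.999, -0.0]
ft_force: [0.2, -0.3, -0.1]
width: 0.104
t 33.20 p [0.513  0.3024 0.1995] psi -4.02 zaxis [-0. -0. -1.] w 8.9mm F [ 0.2 -0.3 -0.1]
shift now-axes [-0.0907 -0.1925 -0.0204]
turn -0.1 then shift [-0.0903 -0.1927 -0.0205]
```

View pics/w20.png

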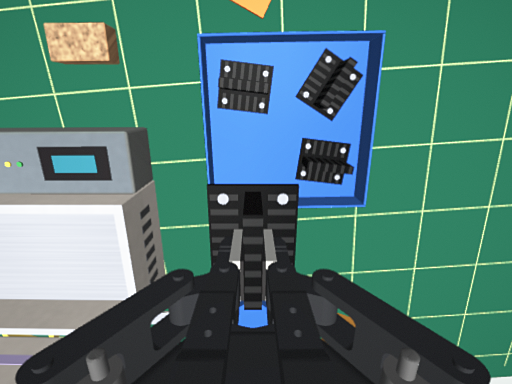

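```bash
python3 go.py .5911 -.106 .2 -3.9; python3 -m crank '[-0.0133,-0.0502,0,0,0, -0.0133,-0.0502,0,0,0, -0.0133,-0.0502,0,0,0, -0.0133,-0.0502,0,0,0, -0.0133,-0.0502,0,0,0, -0.0133,-0.0502,0,0,0, -0.0133,-0.0502,0,0,0, -0.0133,-0.0502,0,0,0, 0,0,0.03,0,0, 0,0,0.02,0,0, 0,0,0,0,0]'; python3 go.py .5911 -.106 .044 -3.9
python3 - <<'E'
from h import *
snap('wrist','w21.png')
E
```

```text
t 33.25 p [0.5131 0.3024 0.1996] psi -4.13 zaxis [-0. -0. -1.] w 8.7mm F [-0.2 -0.  -0.7]
shift now-axes [-1.073e-01 -4.017e-01 -4.000e-04]
turn -0.2 then shift [-1.056e-01 -4.022e-01 -4.000e-04]
time_s: 34.62
tool_pos: [0.5903, -0.1053, 0.148]
orientation: [-0.002, 0.036, 0.999, 0.0]
ft_force: [0.4, -0.2, -0.3]
width: 0.103
t 34.62 p [ 0.5903 -0.1053  0.148 ] psi -4.11 zaxis [-0.004  0.001 -1.   ] w 8.8mm F [ 0.4 -0.2 -0.3]
shift now-axes [-0.0013 -0.0008  0.104 ]
turn -0.2 then shift [-0.0009 -0.0007  0.104 ]
```

View pics/w21.png

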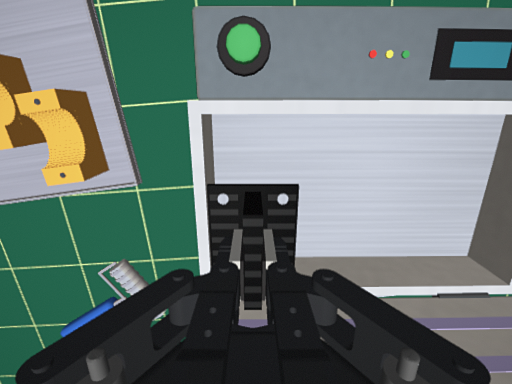

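```bash
python3 -m crank '[-0.001,0.001,0.03,0,0, 0,0,0.03,0,0, 0,0,0.025,0,0, 0,0,0.01,0,0, 0,0,0.006,0,0, 0,0,0.003,0,0, 0,0,0,0,0]'; python3 go.py .5911 -.106 .044 -3.9
```

```text
time_s: 35.55
tool_pos: [0.5934, -0.1047, 0.0463]
orientation: [0.0, 0.034, 0.999, -0.0]
ft_force: [0.0, 0.3, -0.1]
width: 0.1
t 35.55 p [ 0.5934 -0.1047  0.0463] psi -3.94 zaxis [ 0.001 -0.    -1.   ] w 8.6mm F [ 0.   0.3 -0.1]
shift now-axes [ 0.0023 -0.0015  0.0023]
turn -0.0 then shift [ 0.0023 -0.0015  0.0023]
```

```bash
python3 -m crank '[0,0,0.003,0,0, 0,0,0,0,0, 0,0,0,0,0.03, 0,0,0,0,0.03, 0,0,0,0,0.03, 0,0,-0.03,0,0.03, 0,0,-0.05,0,0.035, 0,0,-0.06,0,0.04, 0,0,0,0,0.04]'; python3 go.py .513 .397 .2 -101.1
python3 - <<'E'
from h import *
snap('wrist','w22.png')
E
```

```text
time_s: 36.67
tool_pos: [0.597, -0.1057, 0.1884]
orientation: [0.005, 0.034, 0.999, -0.001]
ft_force: [0.5, -0.4, -0.0]
width: 0.467
t 36.67 p [ 0.597  -0.1057  0.1884] psi -3.93 zaxis [ 0.01  -0.003 -1.   ] w 39.9mm F [ 0.5 -0.4 -0. ]
shift now-axes [ 0.1181  0.4957 -0.0141]
turn 97.2 then shift [ 0.4771 -0.1792 -0.0116]
```

View pics/w22.png

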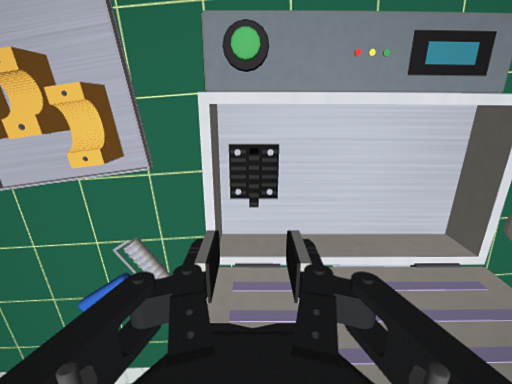

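```bash
python3 -m crank '[0.0131,0.0551,0,0,0.04, 0.0131,0.0551,0,0,0.04, 0.0131,0.0551,0,0,0.04, 0.0131,0.0551,0,0,0.04, 0.0131,0.0551,0,0,0.04, 0.0131,0.0551,0,0,0.04, 0.0131,0.0551,0,0,0.04, 0.0131,0.0551,0,0,0.04, 0.0131,0.0551,0,0,0.04, 0,0,0,9.7,0.04, 0,0,0,9.7,0.04, 0,0,0,9.7,0.04]' >/dev/null;  python3 -m crank '[0,0,0,9.7,0.04, 0,0,0,9.7,0.04, 0,0,0,9.7,0.04, 0,0,0,9.7,0.04, 0,0,0,9.7,0.04, 0,0,0,9.7,0.04, 0,0,0,9.7,0.04, 0,0,0,0,0.04]'; python3 go.py .513 .397 .08 -101.1;python3 parts.py w23.png
```

```text
time_s: 39.22
tool_pos: [0.5084, 0.3976, 0.1809]
orientation: [-0.0, 0.771, 0.637, -0.002]
ft_force: [0.7, -0.1, -0.5]
width: 0.465
t 39.23 p [0.5084 0.3976 0.1809] psi -100.85 zaxis [-0.003 -0.002 -1.   ] w 39.7mm F [ 0.7 -0.1 -0.5]
shift now-axes [0.0005 0.0049 0.1009]
turn 0.3 then shift [0.0003 0.0047 0.1009]
429 [257. 172.] [0.514 0.4   0.047] 0.049 [513.4 398.3] [56.8  9.6] 79.2
547 [176. 182.] [0.417 0.406 0.045] 0.049 [416.1 404.7] [10.9 57.5] 54.7
71 [154. 244.] [0.361 0.327 0.037] 0.039 [360.5 323.2] [93.2  1.5] 86.9
```

View pics/w23.png

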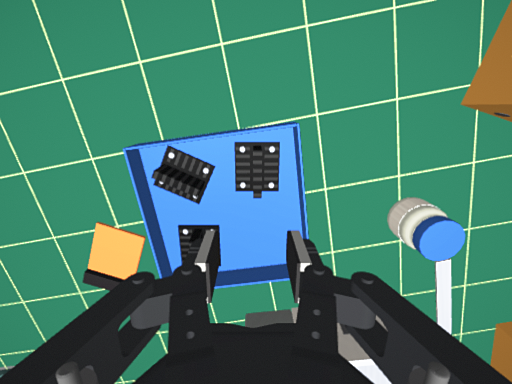

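Part at (.5134,.3983), aligned. Descend and grip.

```bash
python3 -m crank '[0.0015,0.004,0.04,0.3,0.04, 0,0,0.05,0,0.04, 0,0,0.05,0,0.04, 0,0,0.025,0,0.04, 0,0,0.012,0,0.04, 0,0,0.003,0,0.04, 0,0,0,0,0.04]'; python3 go.py .5134 .3983 0 -100.8;  python3 -m crank '[0,0,0,0,0, 0,0,0,0,0, 0,0,0,0,0, 0,0,0,0,0]'; python3 go.py
```

```text
time_s: 40.15
tool_pos: [0.5143, 0.3994, 0.0036]
orientation: [0.0, 0.773, 0.635, 0.001]
ft_force: [-0.2, 0.0, 0.6]
width: 0.47
t 40.15 p [0.5143 0.3994 0.0036] psi -101.19 zaxis [ 0.001  0.001 -1.   ] w 40.1mm F [-0.2  0.   0.6]
shift now-axes [-0.0013 -0.0007  0.0036]
turn -0.4 then shift [-0.0013 -0.0007  0.0036]
time_s: 40.65
tool_pos: [0.5145, 0.3995, 0.004]
orientation: [0.0, 0.773, 0.635, 0.001]
ft_force: [0.5, -0.3, 6.6]
width: 0.1
t 40.65 p [0.5145 0.3995 0.004 ] psi -101.22 zaxis [ 0.002  0.001 -1.   ] w 8.5mm F [ 0.5 -0.3  6.6]
```

```bash
python3 -m crank '[0,0,-0.03,0,0, 0,0,-0.06,0,0, 0,0,-0.06,0,0, 0,0,-0.05,-9.7,0, 0,0,0,-9.7,0, 0,0,0,-9.7,0, 0,0,0,-9.7,0, 0,0,0,-9.7,0, 0,0,0,-9.7,0, 0,0,0,-9.7,0]' >/dev/null;  python3 -m crank '[0,0,0,-9.7,0, 0,0,0,-9.7,0, 0,0,0,-9.7,0, 0,0,0,0,0]'; python3 go.py .5958 -.0361 .15 -3.9
python3 - <<'E'
from h import *
snap('wrist','w24.png')
E
```

```text
time_s: 42.4
tool_pos: [0.5133, 0.3988, 0.2026]
orientation: [-0.0, 0.038, 0.999, -0.0]
ft_force: [0.9, 0.8, -0.6]
width: 0.099
t 42.40 p [0.5133 0.3988 0.2026] psi -4.32 zaxis [-0. -0. -1.] w 8.4mm F [ 0.9  0.8 -0.6]
shift now-axes [-0.115  -0.4275  0.0527]
turn -0.4 then shift [-0.1119 -0.4283  0.0526]
```

View pics/w24.png

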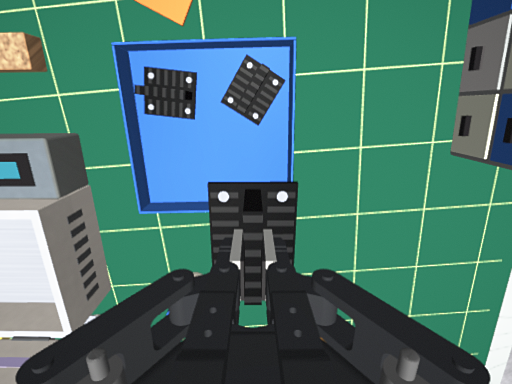

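```bash
python3 -m crank '[-0.0144,-0.0534,0,0,0, -0.0144,-0.0534,0,0,0, -0.0144,-0.0534,0,0,0, -0.0144,-0.0534,0,0,0, -0.0144,-0.0534,0,0,0, -0.0144,-0.0534,0,0,0, -0.0144,-0.0534,0,0,0, -0.0144,-0.0534,0,0,0, 0,0,0.03,-0.4,0, 0,0,0.02,0,0, 0,0,0,0,0, 0,0,0,0,0]'; python3 go.py .5958 -.0361 .047 -3.9
python3 - <<'E'
from h import *
snap('wrist','w25.png')
E
```

```text
time_s: 43.95
tool_pos: [0.5975, -0.0355, 0.1535]
orientation: [0.0, 0.034, 0.999, -0.0]
ft_force: [1.0, -0.8, -0.0]
width: 0.099
t 43.95 p [ 0.5975 -0.0355  0.1535] psi -3.90 zaxis [ 0.001 -0.    -1.   ] w 8.5mm F [ 1.  -0.8 -0. ]
shift now-axes [ 0.0017 -0.0007  0.1065]
turn 0.0 then shift [ 0.0016 -0.0007  0.1065]
```

View pics/w25.png

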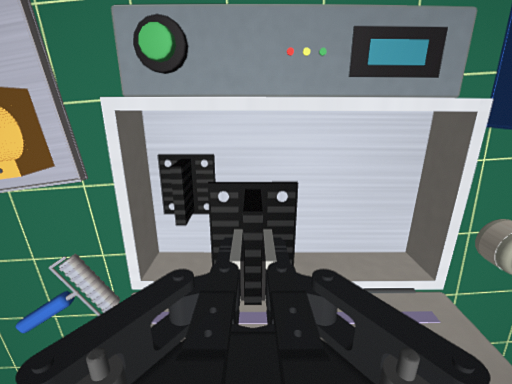

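```bash
cat > boxp.py <<'E'
from h import *
import sys
f=sys.argv[1]
c=snap('wrist',f) if len(sys.argv)<3 else load(f)
P=cloud(c);v=hsv(c)[...,2];z=P[...,2]
L=P[...,:2]-np.array([.6032,-.0015]);X=L@np.array([.9977,-.068]);Y=L@np.array([.068,.9977])
Q=np.stack([X,Y,z],-1);inb=(abs(X)<.082)&(abs(Y)<.147)
for n,a,b in(('web',.078,.1),('foot',.044,.06)):
    for r in blobs((v<110)&(z>a)&(z<b)&inb,Q,40): print(n,*r)
E
python3 boxp.py w25.png x
```

```text
web 1748 [132. 189.] [-0.007 -0.145  0.089] 0.1 [   1.1 -145.1] [  2.6 159.4] 89.7
web 2880 [448. 189.] [-0.007  0.145  0.09 ] 0.1 [  1.5 145. ] [  3.6 159.8] 90.0
web 823 [179. 194.] [-0.004 -0.103  0.087] 0.09 [  -2.2 -104.1] [10.9 57.4] 89.9
foot 698 [147. 181.] [-0.005 -0.145  0.054] 0.06 [   1.2 -145.2] [  1.8 158.3] 90.0
foot 1117 [423. 182.] [-0.004  0.145  0.054] 0.06 [  1.5 145.2] [158.1   3. ] 0.2
foot 1889 [188. 179.] [-0.008 -0.103  0.051] 0.06 [  -2.2 -103.9] [57.8 65.5] 89.9
```

```bash
python3 -m crank '[0.002,0,0.03,0,0, 0,0,0.03,0,0, 0,0,0.025,0,0, 0,0,0.012,0,0, 0,0,0.007,0,0, 0,0,0,0,0, 0,0,0.0015,0,0]'; python3 go.py .5958 -.0361 .047 -3.9; python3 -m crank '[0,0,0,0,0, 0,0,0,0,0.03, 0,0,0,0,0.03, 0,0,0,0,0.03, 0,0,-0.03,0,0.03, 0,0,-0.05,0,0.035, 0,0,-0.06,0,0.04, 0,0,0,0,0.04, 0,0,0,0,0.04]'; python3 go.py .44 .3 .2 -93;python3 boxp.py w26.png
```

```text
time_s: 44.88
tool_pos: [0.5959, -0.0356, 0.0482]
orientation: [0.001, 0.033, 0.999, -0.0]
ft_force: [0.1, 1.0, -0.9]
width: 0.102
t 44.88 p [ 0.5959 -0.0356  0.0482] psi -3.84 zaxis [ 0.002 -0.    -1.   ] w 8.7mm F [ 0.1  1.  -0.9]
shift now-axes [ 0.     -0.0005  0.0012]
turn 0.1 then shift [ 0.     -0.0005  0.0012]
time_s: 46.0
tool_pos: [0.5946, -0.0354, 0.1871]
orientation: [0.0, 0.033, 0.999, -0.0]
ft_force: [-1.0, -0.3, -1.4]
width: 0.472
t 46.00 p [ 0.5946 -0.0354  0.1871] psi -3.83 zaxis [ 0. -0. -1.] w 40.3mm F [-1.  -0.3 -1.4]
shift now-axes [ 0.1767  0.3243 -0.0129]
turn 89.2 then shift [ 0.3268 -0.172  -0.0129]
web 1173 [147. 183.] [-0.006 -0.145  0.089] 0.1 [   0.7 -145.2] [  2.  159.5] 89.8
web 1992 [424. 185.] [-0.005  0.145  0.089] 0.1 [  1.4 145.4] [159.1   3.5] 0.2
web 535 [252. 184.] [-0.007 -0.035  0.088] 0.091 [ -5.2 -35. ] [56.8  9.7] 0.3
web 631 [188. 186.] [-0.004 -0.103  0.087] 0.091 [  -2.7 -104. ] [57.  10.9] 0.1
foot 496 [158. 176.] [-0.006 -0.145  0.054] 0.06 [   1.2 -145.2] [158.5   1.6] 0.1
foot 752 [406. 176.] [-0.006  0.145  0.054] 0.06 [  1.6 144.9] [  2.4 156.9] 89.8
foot 1996 [252. 175.] [-0.007 -0.035  0.051] 0.058 [ -5.6 -34.9] [64.7 57.7] 0.2
foot 1727 [197. 176.] [-0.005 -0.101  0.051] 0.06 [  -2.1 -103.9] [57.9 65.8] 89.9
```

View pics/w26.png

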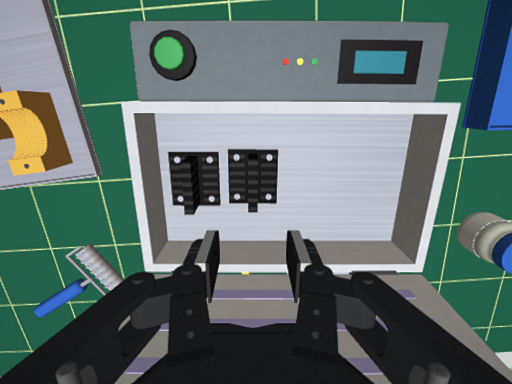

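```bash
python3 go.py .416 .36 .19 -36; python3 -m crank '[0.0187,0.0477,0,0,0.04, 0.0187,0.0477,0,0,0.04, 0.0187,0.0477,0,0,0.04, 0.0187,0.0477,0,0,0.04, 0.0187,0.0477,0,0,0.04, 0.0187,0.0477,0,0,0.04, 0.0187,0.0477,0,0,0.04, 0.0187,0.0477,0,0,0.04, 0,0,0,10.7,0.04, 0,0,0,10.7,0.04, 0,0,0,10.7,0.04, 0,0,0,0,0.04]' ;python3 go.py .416 .405 .08 -36;python3 parts.py w27.png
```

```text
t 46.05 p [ 0.5939 -0.0353  0.1862] psi -3.83 zaxis [-0.002  0.    -1.   ] w 40.1mm F [-0.3  1.2  0.3]
shift now-axes [ 0.204   0.3825 -0.0034]
turn 32.2 then shift [ 0.3763  0.2152 -0.0038]
time_s: 47.55
tool_pos: [0.47, 0.3547, 0.1852]
orientation: [-0.001, 0.308, 0.952, -0.001]
ft_force: [0.7, -0.1, -0.3]
width: 0.47
t 47.55 p [0.47   0.3547 0.1852] psi -35.83 zaxis [-0.003 -0.002 -1.   ] w 40.2mm F [ 0.7 -0.1 -0.3]
shift now-axes [0.0731 0.0095 0.1053]
turn 0.2 then shift [0.0732 0.0089 0.1052]
478 [262. 110.] [0.415 0.406 0.047] 0.049 [415.3 405.3] [10.1 55.3] 54.6
452 [187. 162.] [0.411 0.301 0.046] 0.049 [410.7 298.5] [58.3 10.3] 79.3
```

View pics/w27.png

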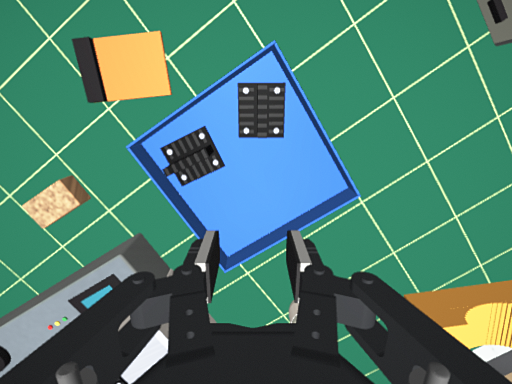

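```bash
python3 -m crank '[0.037,0.005,0,0,0.04, 0.037,0.005,0.03,0,0.04, 0,0,0.05,0,0.04, 0,0,0.03,0,0.04, 0,0,0,0,0.04, 0,0,0,0,0.04]'; python3 go.py .4155 .405 0.003 -36
```

```text
time_s: 48.35
tool_pos: [0.4178, 0.4072, 0.0779]
orientation: [0.0, 0.308, 0.951, 0.0]
ft_force: [-0.0, -0.2, 0.5]
width: 0.467
t 48.35 p [0.4178 0.4072 0.0779] psi -35.86 zaxis [ 0.001  0.    -1.   ] w 39.9mm F [-0.  -0.2  0.5]
shift now-axes [ 0.0006 -0.0031  0.0749]
turn 0.1 then shift [ 0.0006 -0.0031  0.0749]
```

```bash
python3 -m crank '[0,-0.0025,0.03,0,0.04, 0,0,0.025,0,0.04, 0,0,0.014,0,0.04, 0,0,0.0055,0,0.04, 0,0,0,0,0.04, 0,0,0,0,0, 0,0,0,0,0, 0,0,0,0,0, 0,0,0,0,0]'; python3 go.py .4155 .405 0.003 -36
```

```text
time_s: 49.48
tool_pos: [0.4163, 0.4054, 0.0036]
orientation: [0.0, 0.308, 0.951, 0.001]
ft_force: [0.2, -0.8, 7.0]
width: 0.099
t 49.48 p [0.4163 0.4054 0.0036] psi -35.93 zaxis [ 0.001  0.001 -1.   ] w 8.4mm F [ 0.2 -0.8  7. ]
shift now-axes [ 0.0005 -0.0008  0.0006]
turn 0.1 then shift [ 0.0005 -0.0008  0.0006]
```

```bash
python3 -m crank '[0,0,-0.03,0,0, 0,0,-0.06,0,0, 0,0,-0.06,0,0, 0,0,-0.05,-10.65,0, 0,0,0,-10.65,0, 0,0,0,-10.65,0, 0,0,0,0,0, 0,0,0,0,0]';python3 go.py .6006 .0337 .2 -3.9;python3 parts.py w28.png
```

```text
time_s: 50.48
tool_pos: [0.4154, 0.4046, 0.2024]
orientation: [-0.0, 0.037, 0.999, -0.0]
ft_force: [-0.1, 0.8, -0.5]
width: 0.1
t 50.48 p [0.4154 0.4046 0.2024] psi -4.19 zaxis [-0.001 -0.001 -1.   ] w 8.5mm F [-0.1  0.8 -0.5]
shift now-axes [-0.2118 -0.3564  0.0025]
turn -0.3 then shift [-0.21   -0.3575  0.0024]
463 [170. 174.] [0.41  0.3   0.045] 0.048 [410.6 298.9] [58.1 10.5] 79.3
```

View pics/w28.png

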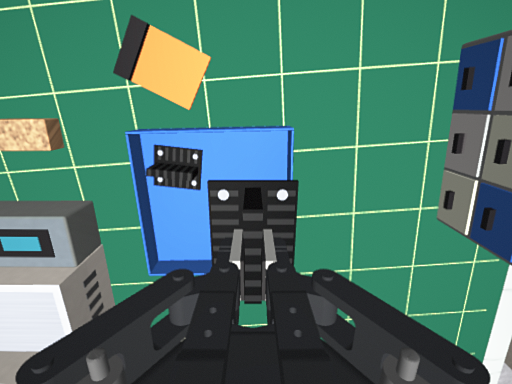

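```bash
python3 -m crank '[-0.0265,-0.0446,0,0,0, -0.0265,-0.0446,0,0,0, -0.0265,-0.0446,0,0,0, -0.0265,-0.0446,0,0,0, -0.0265,-0.0446,0,0,0, -0.0265,-0.0446,0,0,0, -0.0265,-0.0446,0,0,0, -0.0263,-0.0443,0,-0.3,0, 0,0,0.03,0,0, 0,0,0.02,0,0, 0,0,0,0,0, 0,0,0,0,0]'; python3 go.py .6006 .0337 .0465 -3.9; python3 boxp.py w29.png
```

```text
time_s: 52.02
tool_pos: [0.6026, 0.0346, 0.1533]
orientation: [0.0, 0.032, 0.999, -0.0]
ft_force: [0.0, -1.1, -1.5]
width: 0.101
t 52.02 p [0.6026 0.0346 0.1533] psi -3.72 zaxis [ 0.001 -0.    -1.   ] w 8.7mm F [ 0.  -1.1 -1.5]
shift now-axes [ 0.0021 -0.001   0.1068]
turn 0.2 then shift [ 0.002  -0.001   0.1068]
web 2905 [ 56. 188.] [-0.008 -0.145  0.09 ] 0.1 [   1.2 -144.9] [  3.9 160. ] 89.9
web 1738 [372. 189.] [-0.007  0.145  0.089] 0.1 [  1.4 145.2] [159.5   2.4] 0.2
web 830 [177. 190.] [-0.007 -0.034  0.087] 0.091 [ -5.  -34.8] [57.3 10.9] 0.2
web 1011 [105. 193.] [-0.004 -0.102  0.086] 0.09 [  -2.1 -103.5] [57.8 11.6] 0.2
foot 1122 [ 81. 181.] [-0.004 -0.145  0.054] 0.06 [   1.4 -145. ] [  3.3 157.4] 89.8
foot 669 [358. 182.] [-0.005  0.145  0.054] 0.06 [  1.  145.5] [158.    1.9] 0.1
foot 1919 [187. 177.] [-0.01  -0.033  0.051] 0.06 [ -5.2 -34.9] [57.9 65.1] 89.8
foot 1747 [132. 180.] [-0.007 -0.092  0.051] 0.06 [  -2.4 -103.7] [65.2 58.3] 0.3
```

View pics/w29.png

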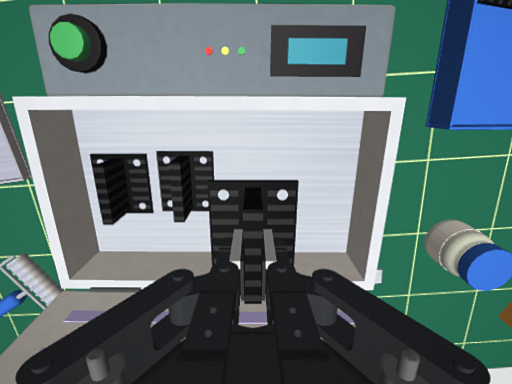

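```bash
python3 -m crank '[0.002,-0.001,0.03,0,0, 0,0,0.03,0,0, 0,0,0.025,0,0, 0,0,0.012,0,0, 0,0,0.007,0,0, 0,0,0,0,0, 0,0,0.0018,0,0]'; python3 go.py .6006 .0337 .0465 -3.9; python3 -m crank '[0,0,0,0,0, 0,0,0,0,0.03, 0,0,0,0,0.03, 0,0,0,0,0.03, 0,0,-0.03,0,0.03, 0,0,-0.05,0,0.035, 0,0,-0.06,0,0.04, 0,0,0,0,0.04, 0,0,0,0,0.04]'; python3 go.py .4107 .24 .2 -3.9;python3 boxp.py w30.png
```

```text
time_s: 52.95
tool_pos: [0.6011, 0.0336, 0.0479]
orientation: [0.001, 0.032, 0.999, -0.0]
ft_force: [-1.0, 0.6, -0.5]
width: 0.104
t 52.95 p [0.6011 0.0336 0.0479] psi -3.69 zaxis [ 0.002 -0.    -1.   ] w 8.9mm F [-1.   0.6 -0.5]
shift now-axes [0.0005 0.0001 0.0014]
turn 0.2 then shift [0.0005 0.0001 0.0014]
time_s: 54.08
tool_pos: [0.5998, 0.0336, 0.1869]
orientation: [0.0, 0.032, 0.999, -0.0]
ft_force: [-0.3, 0.8, -0.8]
width: 0.47
t 54.08 p [0.5998 0.0336 0.1869] psi -3.68 zaxis [ 0. -0. -1.] w 40.1mm F [-0.3  0.8 -0.8]
shift now-axes [ 0.202   0.1938 -0.0132]
turn 0.2 then shift [ 0.2027  0.193  -0.0131]
web 1976 [ 81. 182.] [-0.006 -0.145  0.089] 0.1 [   1.  -145.2] [  3.6 158.6] 89.8
web 1173 [359. 184.] [-0.006  0.145  0.089] 0.1 [  1.4 145.3] [159.3   2.2] 0.1
web 637 [187. 183.] [-0.007 -0.034  0.087] 0.09 [ -5.  -34.8] [10.6 57.7] 89.9
web 536 [252. 183.] [-0.007  0.034  0.088] 0.091 [-5.9 34.2] [57.2  9.7] 0.4
web 714 [123. 186.] [-0.003 -0.102  0.087] 0.09 [  -2.1 -103.3] [57.8 11.4] 0.5
foot 756 [ 99. 173.] [-0.008 -0.145  0.054] 0.06 [   0.9 -144.7] [156.5   2.2] 0.2
foot 474 [347. 176.] [-0.005  0.145  0.054] 0.06 [  1.6 145.3] [  1.7 157.6] 89.9
foot 1745 [197. 174.] [-0.008 -0.032  0.051] 0.06 [ -5.  -34.7] [57.9 65.5] 89.9
foot 2019 [253. 173.] [-0.009  0.034  0.051] 0.058 [-6.3 34.3] [64.6 57.7] 0.4
foot 1565 [143. 175.] [-0.006 -0.095  0.051] 0.06 [  -2.2 -104.5] [59.4 65.6] 89.7
```

View pics/w30.png

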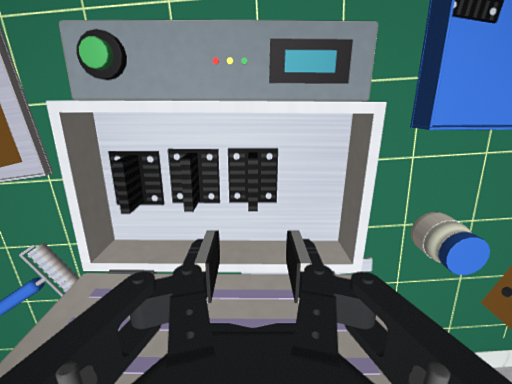

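```bash
python3 -m crank '[0.0404,0.0388,0,0,0.04, 0.0404,0.0388,0,0,0.04, 0.0404,0.0388,0,0,0.04, 0.0404,0.0388,0,0,0.04, 0.0404,0.0388,0,0,0.04, 0,0,0,9.7,0.04, 0,0,0,9.7,0.04, 0,0,0,9.7,0.04, 0,0,0,9.7,0.04, 0,0,0,9.7,0.04, 0,0,0,9.7,0.04]' >/dev/null; python3 -m crank '[0,0,0,9.7,0.04, 0,0,0,9.7,0.04, 0,0,0,9.7,0.04, 0,0,0,9.7,0.04, 0,0,0,0,0.04]';python3 go.py .4107 .2988 .08 -100.7;python3 parts.py w31.png
```

```text
time_s: 56.12
tool_pos: [0.4098, 0.2397, 0.1853]
orientation: [-0.0, 0.769, 0.639, -0.002]
ft_force: [0.5, 1.5, -0.4]
width: 0.462
t 56.12 p [0.4098 0.2397 0.1853] psi -100.60 zaxis [-0.003 -0.001 -1.   ] w 39.5mm F [ 0.5  1.5 -0.4]
shift now-axes [ 0.0585 -0.0097  0.1053]
turn 0.1 then shift [ 0.0583 -0.0101  0.1053]
463 [244. 123.] [0.411 0.299 0.047] 0.049 [410.4 298.8] [55.9  9.3] 78.9
```

View pics/w31.png

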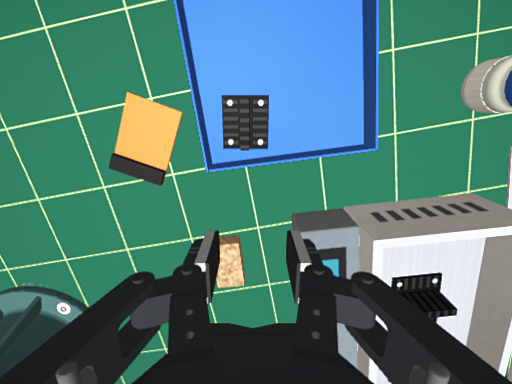

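```bash
python3 -m crank '[0.029,-0.005,0,0,0.04, 0.0293,-0.0053,0,0,0.04, 0,0,0.05,0,0.04, 0,0,0.05,0,0.04, 0,0,0,0,0.04, 0,0,0,0,0.04]'; python3 go.py .4107 .2988 .003 -100.7
```

```text
time_s: 56.92
tool_pos: [0.4123, 0.2996, 0.0878]
orientation: [0.0, 0.769, 0.639, 0.0]
ft_force: [-0.2, -0.1, 0.7]
width: 0.471
t 56.92 p [0.4123 0.2996 0.0878] psi -100.61 zaxis [ 0.  0. -1.] w 40.2mm F [-0.2 -0.1  0.7]
shift now-axes [-0.0011 -0.0014  0.0848]
turn 0.1 then shift [-0.0011 -0.0014  0.0848]
```

```bash
python3 -m crank '[0,-0.001,0.03,0,0.04, 0,0,0.03,0,0.04, 0,0,0.017,0,0.04, 0,0,0.007,0,0.04, 0,0,0,0,0.04, 0,0,0,0,0, 0,0,0,0,0, 0,0,0,0,0, 0,0,0,0,0]'; python3 go.py .4107 .2988 0.003 -100.7;  python3 -m crank '[0,0,-0.03,0,0, 0,0,-0.06,0,0, 0,0,-0.06,0,0, 0,0,-0.05,-9.7,0, 0,0,0,-9.7,0, 0,0,0,-9.7,0, 0,0,0,-9.7,0, 0,0,0,-9.7,0, 0,0,0,-9.7,0, 0,0,0,-9.7,0]' >/dev/null;  python3 -m crank '[0,0,0,-9.7,0, 0,0,0,-9.7,0, 0,0,0,-9.6,0, 0,0,0,0,0, 0,0,0,0,0]'; python3 go.py .6053 .1036 .2 -3.9
python3 - <<'E'
from h import *
snap('wrist','w32.png')
E
```

```text
time_s: 58.05
tool_pos: [0.4116, 0.3, 0.004]
orientation: [0.0, 0.77, 0.638, 0.001]
ft_force: [-0.7, -0.5, 6.1]
width: 0.1
t 58.05 p [0.4116 0.3    0.004 ] psi -100.67 zaxis [ 0.002  0.001 -1.   ] w 8.6mm F [-0.7 -0.5  6.1]
shift now-axes [-0.0014 -0.0007  0.001 ]
turn 0.0 then shift [-0.0014 -0.0007  0.001 ]
time_s: 59.92
tool_pos: [0.4106, 0.2995, 0.2031]
orientation: [0.0, 0.035, 0.999, -0.0]
ft_force: [0.2, -0.2, -0.2]
width: 0.101
t 59.92 p [0.4106 0.2995 0.2031] psi -3.96 zaxis [ 0. -0. -1.] w 8.6mm F [ 0.2 -0.2 -0.2]
shift now-axes [-0.2078 -0.182   0.0031]
turn -0.1 then shift [-0.2076 -0.1822  0.0031]
```

View pics/w32.png

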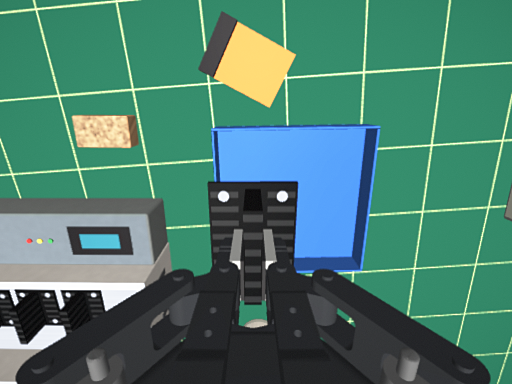

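```bash
python3 -m crank '[-0.0346,-0.0303,0,0,0, -0.0346,-0.0303,0,0,0, -0.0346,-0.0303,0,0,0, -0.0346,-0.0303,0,0,0, -0.0346,-0.0303,0,0,0, -0.0346,-0.0303,0,0,0, 0,0,0.03,0,0, 0,0,0.02,0,0, 0,0,0,0,0, 0,0,0,0,0]'; python3 go.py .6053 .1036 .047 -3.9; python3 boxp.py w33.png
```

```text
time_s: 61.22
tool_pos: [0.6064, 0.1046, 0.1537]
orientation: [0.0, 0.033, 0.999, -0.0]
ft_force: [-0.7, 0.5, -0.2]
width: 0.1
t 61.23 p [0.6064 0.1046 0.1537] psi -3.81 zaxis [ 0.001 -0.    -1.   ] w 8.6mm F [-0.7  0.5 -0.2]
shift now-axes [ 0.0011 -0.0011  0.1067]
turn 0.1 then shift [ 0.001  -0.0011  0.1067]
web 121 [298. 144.] [-0.051  0.145  0.091] 0.096 [-47.1 145.1] [62.4  0.5] 0.0
web 836 [177. 190.] [-0.008  0.035  0.087] 0.091 [-5.9 34.4] [57.3 10.7] 0.2
web 1011 [104. 191.] [-0.007 -0.033  0.087] 0.09 [ -4.9 -34.3] [57.9 12.1] 0.4
web 1128 [ 33. 194.] [-0.004 -0.102  0.086] 0.091 [  -2.2 -103.5] [12.3 58. ] 89.7
web 730 [  6. 249.] [ 0.055 -0.145  0.086] 0.1 [  44.7 -144.7] [ 3.8 71.5] 89.9
foot 1267 [ 17. 186.] [-0.    -0.145  0.054] 0.06 [   1.6 -144.7] [157.1   4.3] 0.5
foot 52 [293. 138.] [-0.053  0.145  0.057] 0.06 [-52.5 145.1] [48.2  0.5] 0.2
foot 1772 [131. 178.] [-0.01  -0.023  0.051] 0.06 [ -5.1 -34.9] [58.1 65.6] 89.7
foot 1883 [187. 177.] [-0.011  0.037  0.051] 0.06 [-5.8 34.5] [64.7 57.9] 0.0
foot 1876 [ 67. 181.] [-0.006 -0.092  0.051] 0.06 [  -2.3 -103.6] [65.7 59. ] 0.1
```

View pics/w33.png

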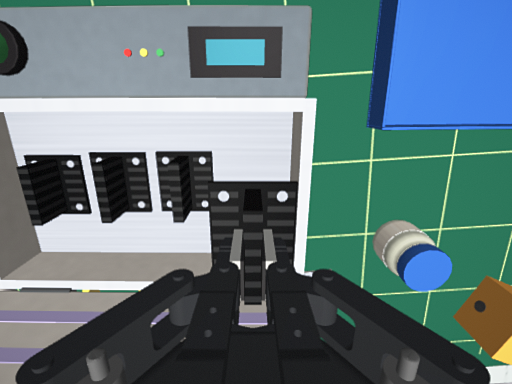

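```bash
python3 -m crank '[0.001,-0.001,0.03,0,0, 0,0,0.03,0,0, 0,0,0.025,0,0, 0,0,0.012,0,0, 0,0,0.007,0,0, 0,0,0,0,0, 0,0,0.0015,0,0]'; python3 go.py .6053 .1036 .047 -3.9; python3 -m crank '[0,0,0,0,0, 0,0,0,0,0.03, 0,0,0,0,0.03, 0,0,0,0,0.03, 0,0,-0.03,0,0.03, 0,0,-0.05,0,0.03, 0,0,-0.06,0,0.03, 0,0,-0.06,0,0.03, 0,0,0,0,0.03]'; python3 go.py ;python3 boxp.py w34.png
python3 - <<'E'
from h import *
snap('scene','s34.png')
E
```

```text
time_s: 62.15
tool_pos: [0.6057, 0.1036, 0.0484]
orientation: [0.001, 0.033, 0.999, 0.0]
ft_force: [-0.3, 0.7, -1.0]
width: 0.097
t 62.15 p [0.6057 0.1036 0.0484] psi -3.78 zaxis [ 0.002  0.    -1.   ] w 8.3mm F [-0.3  0.7 -1. ]
shift now-axes [ 0.0004 -0.      0.0014]
turn 0.1 then shift [ 0.0004 -0.      0.0014]
time_s: 63.28
tool_pos: [0.6086, 0.1038, 0.2536]
orientation: [0.006, 0.033, 0.999, 0.0]
ft_force: [-0.0, 0.9, -0.4]
width: 0.352
t 63.27 p [0.6086 0.1038 0.2536] psi -3.78 zaxis [ 0.011  0.001 -1.   ] w 30.1mm F [-0.   0.9 -0.4]
web 1460 [ 58. 164.] [-0.006 -0.145  0.089] 0.1 [   0.6 -144.7] [157.7   4. ] 0.0
web 158 [284. 164.] [-0.007  0.145  0.085] 0.093 [  0.4 145.1] [  0.5 156.6] 90.0
web 488 [144. 165.] [-0.007 -0.034  0.087] 0.09 [ -5.2 -35.1] [11.5 57.4] 89.8
web 416 [198. 164.] [-0.008  0.035  0.088] 0.09 [-6.4 34.3] [56.1 10.8] 0.2
web 342 [252. 165.] [-0.007  0.104  0.088] 0.091 [ -5.4 104.3] [10.1 56.5] 89.8
web 532 [ 93. 167.] [-0.003 -0.102  0.086] 0.09 [  -2.5 -103.4] [57.4 11.6] 0.7
foot 615 [ 75. 161.] [-0.002 -0.145  0.054] 0.06 [   0.8 -145.2] [  3.5 157. ] 89.8
foot 1137 [158. 158.] [-0.008 -0.028  0.051] 0.06 [ -5.4 -34.6] [65.2 58. ] 0.3
foot 1238 [204. 158.] [-0.008  0.037  0.051] 0.06 [-6.  34.6] [57.6 64. ] 90.0
foot 1396 [252. 160.] [-0.006  0.104  0.051] 0.059 [ -4.8 104.6] [57.5 64.4] 89.4
foot 994 [113. 159.] [-0.007 -0.092  0.051] 0.06 [  -3.1 -103.5] [58.9 64.2] 89.8
```

View pics/w34.png

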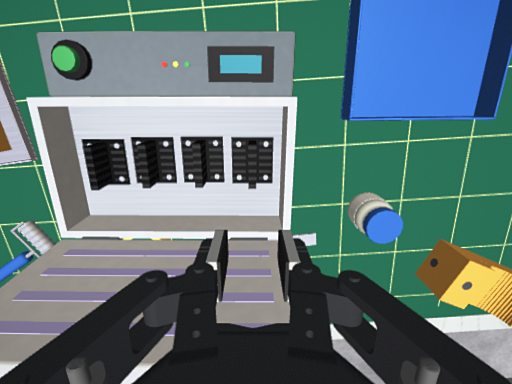

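View pics/s34.png

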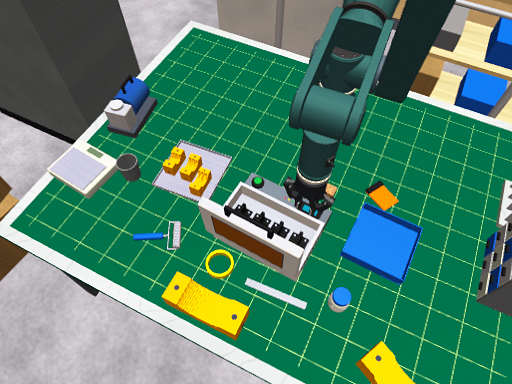

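```bash
python3 -m crank '[0.02,0,-0.05,0,0.03, 0,0,-0.05,10,0.03, 0,0,0,10,0.03, 0,0,0,10,0.03, 0,0,0,10,0.03, 0,0,0,10,0.03, 0,0,0,10,0.03, 0,0,0,10,0.03, 0,0,0,10,0.03, 0,0,0,10,0.03, 0,0,0,0,0.03, 0,0,0,0,0.03]'; python3 go.py .7178 -.0101 .355 -93.9
```

```text
time_s: 64.88
tool_pos: [0.5843, 0.1048, 0.3461]
orientation: [-0.001, 0.729, 0.685, -0.001]
ft_force: [-0.2, -1.0, 0.6]
width: 0.347
t 64.88 p [0.5843 0.1048 0.3461] psi -93.59 zaxis [-0.002 -0.    -1.   ] w 29.7mm F [-0.2 -1.   0.6]
shift now-axes [-0.1063  0.1404 -0.0092]
turn 0.3 then shift [-0.1056  0.141  -0.0089]
```

```bash
python3 -m crank '[-0.035,0.025,-0.005,0.3,0.03, -0.035,0.025,0,0,0.03, -0.0355,0.03,0,0,0.03, 0,0.03,0,0,0.03, 0,0.03,0,0,0.03, 0,0,0,0,0.03, 0,0,0,0,0.03]'; python3 go.py .7178 -.0101 .2826 -93.9
python3 - <<'E'
from h import *
snap('wrist','w35.png')
c=load('w35.png');P=cloud(c);v=hsv(c)[...,2];z=P[...,2]
for b in blobs((v<90)&(z>.28)&(z<.335)&(P[...,0]>.66)&(P[...,1]>.012),P,60): print(*b)
E
```

```text
time_s: 65.75
tool_pos: [0.7166, -0.0101, 0.3517]
orientation: [-0.001, 0.731, 0.682, -0.001]
ft_force: [-0.2, 0.0, -0.1]
width: 0.352
t 65.75 p [ 0.7166 -0.0101  0.3517] psi -94.00 zaxis [-0.002  0.    -1.   ] w 30.1mm F [-0.2  0.  -0.1]
shift now-axes [0.0001 0.0013 0.0691]
turn -0.1 then shift [0.0001 0.0012 0.0691]
1020 [254. 149.] [0.721 0.038 0.323] 0.327 [721.   36.1] [48.6 12. ] 87.1
```

View pics/w35.png

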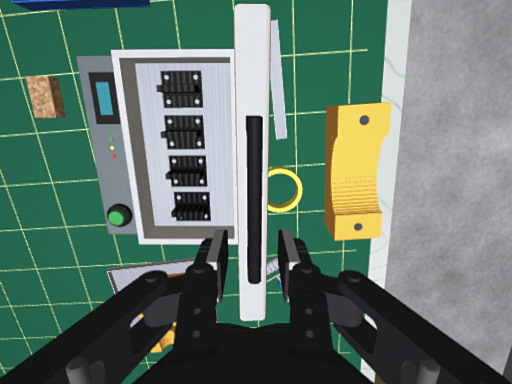

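```bash
python3 -m crank '[0,0.001,0.03,0,0.03, 0,0,0.03,0,0.03, 0,0,0.008,0,0.03, 0,0,0,0,0.03, 0,0,0,0,0, 0,0,0,0,0, 0,0,0,0,0, 0,0,0,0,0]'; python3 go.py
python3 - <<'E'
import numpy as np
a=np.array([1.616,1.58,1.52,1.44,1.36,1.28,1.2,1.12,1.04,.96,.88,.8,.72,.64,.56,.48,.40,.32,.24,.17,.11,.06,.02,0])
x=-.218*np.cos(a)+.015*np.sin(a);z=.1+.218*np.sin(a)+.015*np.cos(a)
for i in range(1,len(a)): print(a[i],round(x[i]-x[i-1],4),round(-(z[i]-z[i-1]),4), 'cum',round(x[i]-x[0],3),round(z[i]-z[0],3))
E
```

```text
time_s: 66.8
tool_pos: [0.7188, -0.0103, 0.2864]
orientation: [0.001, 0.732, 0.682, 0.001]
ft_force: [-1.1, 0.1, 6.4]
width: 0.112
t 66.80 p [ 0.7188 -0.0103  0.2864] psi -94.08 zaxis [ 0.003 -0.    -1.   ] w 9.6mm F [-1.1  0.1  6.4]
1.58 -0.0078 -0.0008 cum -0.008 0.001
1.52 -0.0131 -0.0006 cum -0.021 0.001
1.44 -0.0175 0.0004 cum -0.038 0.001
1.36 -0.0174 0.0018 cum -0.056 -0.001
1.28 -0.0172 0.0032 cum -0.073 -0.004
1.2 -0.0169 0.0045 cum -0.09 -0.008
1.12 -0.0165 0.0059 cum -0.106 -0.014
1.04 -0.0159 0.0072 cum -0.122 -0.022
0.96 -0.0153 0.0084 cum -0.138 -0.03
0.88 -0.0146 0.0096 cum -0.152 -0.04
0.8 -0.0138 0.0107 cum -0.166 -0.05
0.72 -0.0129 0.0118 cum -0.179 -0.062
0.64 -0.0119 0.0128 cum -0.191 -0.075
0.56 -0.0108 0.0137 cum -0.202 -0.089
0.48 -0.0097 0.0145 cum -0.211 -0.103
0.4 -0.0085 0.0153 cum -0.22 -0.118
0.32 -0.0073 0.0159 cum -0.227 -0.134
0.24 -0.006 0.0164 cum -0.233 -0.151
0.17 -0.0041 0.0147 cum -0.237 -0.165
0.11 -0.0027 0.0128 cum -0.24 -0.178
0.06 -0.0017 0.0108 cum -0.242 -0.189
0.02 -0.0009 0.0087 cum -0.242 -0.198
0.0 -0.0003 0.0044 cum -0.243 -0.202
```

```bash
python3 -m crank '[0,-0.0078,-0.0008,0,0, 0,-0.0131,-0.0006,0,0, 0,-0.0175,0.0004,0,0, 0,-0.0174,0.0018,0,0, 0,-0.0172,0.0032,0,0, 0,0,0,0,0]'; python3 go.py
```

```text
time_s: 67.55
tool_pos: [0.6453, -0.0052, 0.2825]
orientation: [0.001, 0.732, 0.681, 0.001]
ft_force: [-3.2, 0.1, 8.0]
width: 0.11
t 67.55 p [ 0.6453 -0.0052  0.2825] psi -94.08 zaxis [ 0.003 -0.001 -1.   ] w 9.4mm F [-3.2  0.1  8. ]
```

```bash
python3 -m crank '[0,-0.017,0.004,0,0, 0,-0.0167,0.0055,0,0, 0,-0.0161,0.0072,0,0, 0,-0.0155,0.0084,0,0, 0,-0.0148,0.0096,0,0, 0,0,0,0,0]'; python3 go.py
```

```text
time_s: 68.3
tool_pos: [0.5633, 0.0005, 0.2461]
orientation: [-0.001, 0.732, 0.682, -0.001]
ft_force: [-5.3, -0.5, 5.5]
width: 0.113
t 68.30 p [5.633e-01 5.000e-04 2.461e-01] psi -94.08 zaxis [-0.002 -0.001 -1.   ] w 9.6mm F [-5.3 -0.5  5.5]
```

```bash
python3 -m crank '[0,-0.0138,0.0107,0,0, 0,-0.0129,0.0118,0,0, 0,-0.0119,0.0128,0,0, 0,-0.0108,0.0137,0,0, 0,-0.0097,0.0145,0,0, 0,0,0,0,0]'; python3 go.py;python3 -m crank '[0,-0.0085,0.0153,0,0, 0,-0.0073,0.0159,0,0, 0,-0.006,0.0164,0,0, 0,-0.0041,0.0147,0,0, 0,0,0,0,0]'; python3 go.py
```

```text
time_s: 69.05
tool_pos: [0.5062, 0.0045, 0.1814]
orientation: [0.0, 0.732, 0.681, -0.0]
ft_force: [3.4, -2.0, -8.4]
width: 0.109
t 69.05 p [0.5062 0.0045 0.1814] psi -94.09 zaxis [-0.    -0.001 -1.   ] w 9.3mm F [ 3.4 -2.  -8.4]
time_s: 69.68
tool_pos: [0.4816, 0.0062, 0.1196]
orientation: [0.001, 0.732, 0.682, 0.0]
ft_force: [4.3, -2.2, -6.9]
width: 0.11
t 69.67 p [0.4816 0.0062 0.1196] psi -94.08 zaxis [ 0.001 -0.001 -1.   ] w 9.4mm F [ 4.3 -2.2 -6.9]
```

```bash
python3 -m crank '[0,-0.0027,0.0128,0,0, 0,-0.0017,0.0108,0,0, 0,-0.0009,0.0087,0,0, 0,-0.0003,0.0044,0,0, 0,0,0,0,0]'; python3 go.py;python3 -m crank '[0,0,0.002,0,0, 0,0,0,0,0]'; python3 go.py
python3 - <<'E'
from h import *
snap('wrist','w36.png')
E
```

```text
time_s: 70.3
tool_pos: [0.4765, 0.0066, 0.0847]
orientation: [0.001, 0.732, 0.682, 0.001]
ft_force: [-1.0, -3.7, 19.9]
width: 0.109
t 70.30 p [0.4765 0.0066 0.0847] psi -94.07 zaxis [ 0.003 -0.001 -1.   ] w 9.3mm F [-1.  -3.7 19.9]
time_s: 70.55
tool_pos: [0.4766, 0.0066, 0.0845]
orientation: [0.002, 0.732, 0.682, 0.001]
ft_force: [-6.4, -2.9, 42.7]
width: 0.111
t 70.55 p [0.4766 0.0066 0.0845] psi -94.06 zaxis [ 0.003 -0.001 -1.   ] w 9.5mm F [-6.4 -2.9 42.7]
```

View pics/w36.png

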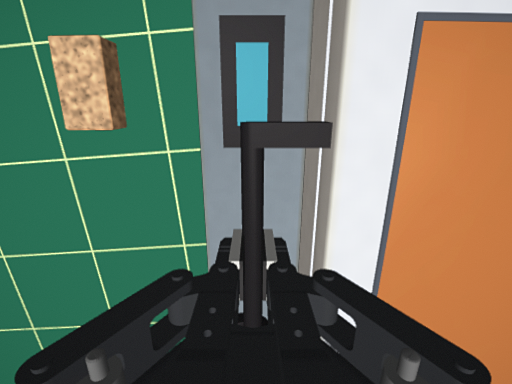

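```bash
python3 -m crank '[0,0,-0.002,0,0, 0,0,0,0,0.03, 0,0,0,0,0.03, 0,0,0,0,0.03, 0,0,-0.03,0,0.03, 0,0,-0.05,0,0.03, 0,0,-0.05,0,0.03, 0,0.05,-0.03,0,0.03, 0,0.05,0,0,0, 0,0,0,0,0, 0,0,0,0,0]'; python3 go.py .464 -.104 .2 -93.9
python3 - <<'E'
from h import *
c=snap('wrist','w37.png');P=cloud(c);H=hsv(c)
cs=snap('scene','s37.png')
for c in(c,cs):
    P=cloud(c);H=hsv(c);z=P[...,2]
    L=P[...,:2]-np.array([.6032,-.0015]);X=L@np.array([.9977,-.068]);Y=L@np.array([.068,.9977])
    m=(abs(X)<.085)&(abs(Y)<.15)&(z>.11)&(z<.16)
    A=np.c_[X[m],Y[m],np.ones(m.sum())];r=np.linalg.lstsq(A,z[m],rcond=None)[0];print('plane',r.round(4),m.sum(), 'rms',np.std(z[m]-A@r))
    h,s,v=H[...,0],H[...,1],H[...,2]
    for b in blobs((h>40)&(h<80)&(s>80)&(v>90)&(z>.072)&(z<.1)&(P[...,0]<.5)&(P[...,1]>-.2),P,15): print('btn',*b)
E
```

```text
time_s: 71.97
tool_pos: [0.5733, 0.0002, 0.2419]
orientation: [-0.001, 0.732, 0.682, -0.001]
ft_force: [0.1, -0.9, 0.4]
width: -0.001
t 71.97 p [5.733e-01 2.000e-04 2.419e-01] psi -94.08 zaxis [-0.004  0.    -1.   ] w -0.1mm F [ 0.1 -0.9  0.4]
shift now-axes [-0.1118 -0.1015  0.0422]
turn -0.2 then shift [-0.1114 -0.102   0.0419]
plane [-0.0031 -0.001   0.1318] 38082 rms 0.0007598210030465069
btn 280 [180. 250.] [ 0.464 -0.104  0.088] 0.091 [ 462.6 -107.2] [34.4 27.2] 58.9
plane [1.000e-04 5.000e-04 1.305e-01] 4761 rms 0.001996225115054167
btn 47 [257. 180.] [ 0.466 -0.102  0.086] 0.092 [ 462.7 -103.7] [32.6 23.9] 26.0
```

View pics/w37.png

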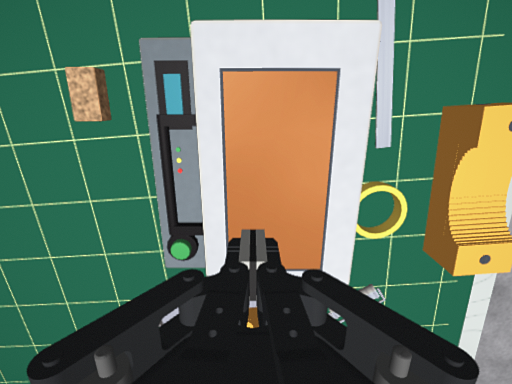

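View pics/s37.png

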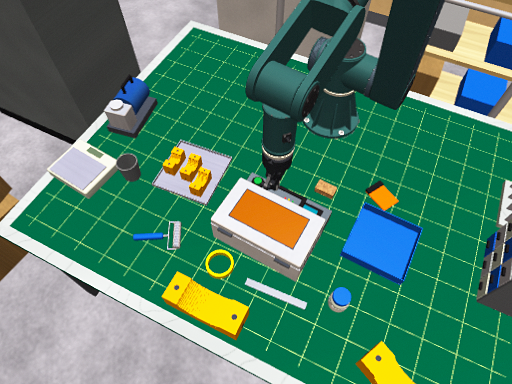

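Run:
```python
from h import *
c=load('w37.png');P=cloud(c);t=np.array([.5733,.0002,.2419])
ex=np.array([.9977,-.068]);ey=np.array([.068,.9977])
D=P-t;J=D[...,:2]@ex;K=D[...,:2]@ey;Z=D[...,2]
m=(c['depth']>0)&(c['depth']<.2)&(Z<.16)&(np.hypot(J,K)<.13)
for a in np.arange(-.09,.09,.01):
    q=m&(J>=a)&(J<a+.01)
    if q.sum()>5: print(round(a,2),q.sum(),'zmin %.3f'%np.percentile(Z[q],1),'K',np.percentile(K[q],[2,98]).round(3))
```

```text
-0.07 39 zmin 0.109 K [0.01  0.012]
-0.06 1799 zmin 0.099 K [0.008 0.014]
-0.05 3204 zmin 0.088 K [0.003 0.012]
-0.04 3880 zmin 0.075 K [-0.009  0.012]
-0.03 2570 zmin 0.070 K [-0.009  0.013]
-0.02 3095 zmin 0.037 K [0.006 0.02 ]
-0.01 4558 zmin 0.032 K [-0.008  0.019]
-0.0 4413 zmin 0.032 K [-0.008  0.019]
0.01 3513 zmin 0.038 K [0.006 0.02 ]
0.02 2453 zmin 0.069 K [-0.009  0.013]
0.03 3526 zmin 0.074 K [-0.009  0.012]
0.04 3404 zmin 0.086 K [-0.004  0.012]
0.05 2068 zmin 0.097 K [0.006 0.013]
0.06 160 zmin 0.107 K [0.01  0.012]
```

```bash
python3 go.py .458 -.106 .12 -94; python3 -m crank '[-0.0375,-0.036,0,0,0, -0.0375,-0.036,0,0,0, -0.0373,-0.0355,0,0,0, 0,0,0.05,0,0, 0,0,0.05,0,0, 0,0,0.03,0,0, 0,0,0.025,0,0, 0,0,0,0,0, 0,0,0,0,0]'; python3 go.py .458 -.106 .055 -94
python3 - <<'E'
from h import *
snap('wrist','w38.png');snap('scene','s38.png')
E
```

```text
t 72.08 p [5.730e-01 2.000e-04 2.424e-01] psi -94.08 zaxis [-0.003  0.    -1.   ] w -0.1mm F [ 0.2 -0.6  0.1]
shift now-axes [-0.1142 -0.1068  0.1226]
turn -0.1 then shift [-0.114  -0.1073  0.1224]
time_s: 73.2
tool_pos: [0.4596, -0.1044, 0.089]
orientation: [0.0, 0.732, 0.682, 0.0]
ft_force: [0.5, -0.3, 0.8]
width: -0.002
t 73.20 p [ 0.4596 -0.1044  0.089 ] psi -94.08 zaxis [ 0.001 -0.    -1.   ] w -0.1mm F [ 0.5 -0.3  0.8]
shift now-axes [-0.0017 -0.0015  0.034 ]
turn -0.1 then shift [-0.0017 -0.0015  0.034 ]
```

View pics/w38.png

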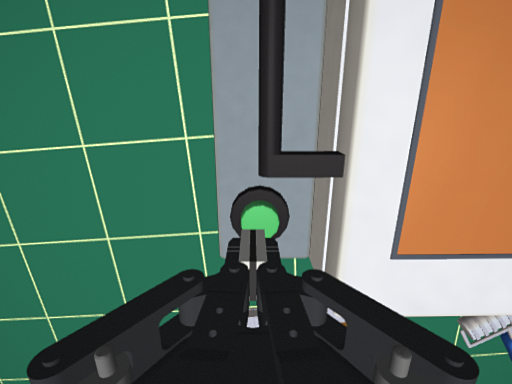

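```bash
python3 -m crank '[0,0,0.015,0,0, 0,0,0.012,0,0, 0,0,0.003,0,0, 0,0,0,0,0]'; python3 -m crank '[0,0,0.003,0,0, 0,0,0.002,0,0, 0,0,0,0,0]'
```

```text
time_s: 73.8
tool_pos: [0.4603, -0.1047, 0.0588]
orientation: [0.001, 0.732, 0.681, 0.0]
ft_force: [-0.1, 0.1, 4.1]
width: -0.001
time_s: 74.18
tool_pos: [0.4606, -0.1048, 0.0577]
orientation: [0.001, 0.732, 0.682, 0.001]
ft_force: [-11.9, 3.0, 55.7]
width: 0.001
```

```bash
python3 -m crank '[0,0,-0.003,0,0, 0,0,0,0,0]'
python3 - <<'E'
from h import *
for n in('wrist','scene'):
    c=snap(n,n+'39.png');P=cloud(c);H=hsv(c);z=P[...,2];h,s,v=H[...,0],H[...,1],H[...,2]
    for b in blobs((h>40)&(h<80)&(s>80)&(v>60)&(z>.06)&(z<.1)&(P[...,0]<.5)&(P[...,1]>-.2)&(P[...,1]<-.07),P,5): print(n,'btn',*b)
E
```

```text
time_s: 74.42
tool_pos: [0.4604, -0.1047, 0.0583]
orientation: [0.001, 0.732, 0.682, 0.0]
ft_force: [-3.6, 0.5, 22.5]
width: -0.0
wrist btn 603 [263. 228.] [ 0.467 -0.097  0.082] 0.099 [466.8 -99.1] [16.9 28. ] 69.3
scene btn 27 [258. 182.] [ 0.471 -0.099  0.082] 0.097 [470.1 -98.6] [18.7 26.1] 38.6
```

View pics/wrist39.png

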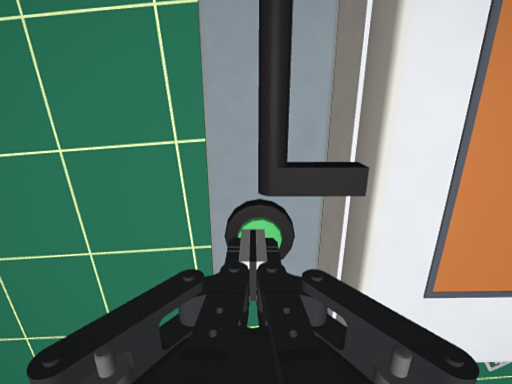

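```bash
python3 -m crank '[0,0,-0.03,0,0, 0,0,-0.05,0,0, 0,0,-0.06,0,0, 0,0,-0.06,0,0, 0,-0.03,0,0,0, 0,0,0,0,0, 0,0,0,0,0]'
python3 - <<'E'
from h import *
for n in('wrist','scene','top'):
    c=snap(n,n+'40.png');P=cloud(c);H=hsv(c);z=P[...,2];h,s,v=H[...,0],H[...,1],H[...,2]
    for b in blobs((h>40)&(h<80)&(s>80)&(v>90)&(z>.072)&(z<.1)&(P[...,0]<.5)&(P[...,1]>-.2)&(P[...,1]<-.07),P,15): print(n,'btn',*b)
    L=P[...,:2]-np.array([.6032,-.0015]);X=L@np.array([.9977,-.068]);Y=L@np.array([.068,.9977])
    m=(abs(X)<.085)&(abs(Y)<.15)&(z>.11)&(z<.16)
    if m.sum()>500:
        A=np.c_[X[m],Y[m],np.ones(m.sum())];r=np.linalg.lstsq(A,z[m],rcond=None)[0];print('plane',r.round(4))
E
python3 seg.py scene40.png|sed -n 1,10p
```

```text
time_s: 75.4
tool_pos: [0.4297, -0.1022, 0.2561]
orientation: [-0.0, 0.732, 0.681, 0.0]
ft_force: [-0.9, -0.5, 0.1]
width: 0.001
wrist btn 354 [279. 168.] [ 0.464 -0.103  0.088] 0.091 [ 464.  -104.3] [27.1 26.9] 63.2
plane [-0.0029  0.001   0.1315]
scene btn 46 [257. 180.] [ 0.466 -0.103  0.086] 0.092 [ 463.1 -102.2] [32.  24.1] 1.1
plane [-0.0018  0.001   0.1305]
plane [-0.0022 -0.0012  0.1318]
scene40.png mould top
scene40.png mould any
   71 [177. 151.] [ 0.464 -0.434  0.052] 0.059 [ 465.  -433.6] [31.6 39.7] 1.3
   59 [194. 157.] [ 0.458 -0.363  0.052] 0.058 [ 458.8 -364.9] [27.6 39.8] 4.3
   62 [168. 164.] [ 0.525 -0.43   0.053] 0.058 [ 526.  -432.2] [27.  44.8] 0.9
   56 [185. 171.] [ 0.524 -0.359  0.053] 0.058 [ 524.4 -360.5] [42.  24.8] 86.3
   58 [204. 171.] [ 0.495 -0.3    0.052] 0.057 [ 495.8 -300.1] [39.9 23.2] 89.5
   48 [195. 186.] [ 0.565 -0.297  0.053] 0.059 [ 565.1 -296.2] [18.5 39. ] 7.3
   501 [188. 286.] [ 0.879 -0.128  0.065] 0.084 [ 878.5 -124.5] [ 42.6 109.8] 0.1
   477 [230. 307.] [0.878 0.013 0.066] 0.081 [878.4   4.6] [113.5  43.1] 89.4
```

View pics/scene40.png

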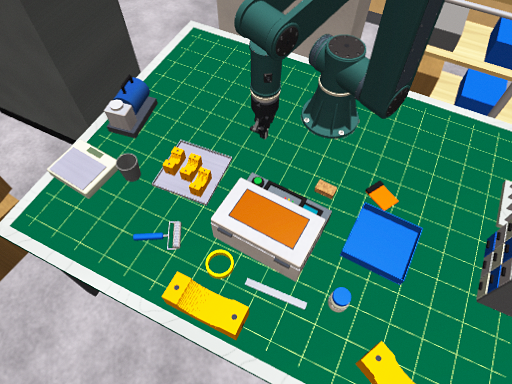

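View pics/top40.png

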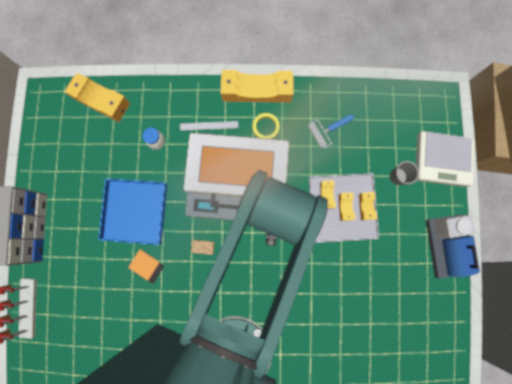

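```bash
python3 -c "
from workcell import sign_off;print(sign_off())"
```

```text
the job is handed in; nothing more can be done
None
```

I cleared the three mould blocks into the tray, opened the lid, and stood all four brackets foot down in a row on the box floor. I then shut the lid and pressed the start button. The job was handed in at about 76 s, and no verdict was reported.

**Last checks (camera):**
- **Mould blocks:** all three lie flat and unstacked in the tray. One sits about 4 cm off where I set it, apparently knocked, but still well inside.
- **Brackets:** all four stood flat and apart at their last view, just before the lid was shut. They could not be checked after that.
- **Lid:** shut, with its top measuring flat to within about 0.003 rad.
- **Button:** it went down about 6 mm, with its top at 82 mm pressed against 88 mm at rest. It was back at 88 mm after release.
- **Other things on the bench:** they look unmoved in the pictures; I did not measure their positions.

**Didn't go as expected:**
- **Fingertip height:** the real finger ends sit about 27 mm above the reported tool position. My first handle grasp closed on nothing above the bar, and I worked to the measured offset from then on.
- **Forces:** the tool force peaked at 43 N when the lid reached its stop and 56 N when the button bottomed out. Both were at the fingertips and below the 120 N wrist limit. Whether fingertip force counts toward the 40 N limit on the arm and gripper body was not something I could confirm.

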